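Lock the board test fixture shut with its locking bar

TASK

Lock the circuit board down in the test fixture: draw the steel locking bar out of its storage rack, use it to press the sprung hold-down bracket down level, and hook the bar under the two blue side hooks so that it keeps the bracket down by itself. Leave the bar sitting right up in both hooks with an end sticking out past each one, and do not disturb the meter, the solder reel or the screwdriver.

Things in the scene. Friction and masses are not known exactly. Their poses are not given: they have to be found in the camera images.
- fixture: Board test fixture, fixed to the desk: aluminium base 260 (x) x 190 (y) mm, top 18 mm up, with a black probe plate, a green circuit board (top 39 mm up, x -38 to +54, y +-34 mm) and a blue hook plate on each side. Origin: centre of its underside, on the desk; z up, +x from the hooks towards the hinge (away from the robot, give or take 0.25 rad), y along the hinge.
- seat (a point): Where the bar's origin lies when locked (12 mm sideways does no harm, either end to either hook): midway between the hooks, at fixture x -50 mm, 75 mm above the desk; axes as the fixture's; the bar lies along y. Way in: come down about 30 mm (at least 24) on its -x side, go 4 to 6 mm below its height, move +x under the noses, then rise into the pockets, where the spring keeps the bar.
- hook (a point): Middle of the +y hook's pocket (the -y one mirrors it, at y -64 mm): on the locked bar's axis, fixture y +64 mm. Plate y 60 to 68 mm, open towards -x and below. Seen from this point: upright from +9 to +27 mm in x, down to the base; roof underside 7 mm up, roof top 19 mm up; nose at x -17 to -9 mm hanging 3 mm below the roof.
- hinge (a point): Middle of the bracket's hinge axis, which runs along the fixture's y: at fixture x +75 mm, 63 mm above the desk. The seat is 125 mm from it towards -x.
- bracket (a joint): Angle (rad) of the sprung hold-down bracket. 0: arms level, as when locked (arm tops 68 mm over the desk); positive: raised. The spring holds it at the upper stop, +0.45, and lifts it whenever let go; lower stop -0.05, which lets a bar go about 6 mm below the seat. Pressing it down with the bar takes about 8 N at first and 15 N at the seat, shared by both arms.
- bracket_end (a point): Midway between the free ends of the bracket's two aluminium arms, 182 mm from the hinge, at mid thickness. The arms are 12 mm wide, 10 mm thick, centre lines at fixture y +-49 mm, so 86 mm is free between them; one cross-bar with white pushers joins them 52 to 72 mm from the hinge, and from there to the free ends the fork is open.
- rack: Grey plastic storage rack fixed to the desk left or right of the fixture: 132 (x) x 56 (y) x 57 mm high, from x -42 to +90 mm. Origin on the desk. A bore 18 mm square runs along its x axis, floor 23 mm above the desk, open only at the -x end (towards the robot, give or take 0.15 rad).
- bore (a point): Mouth of the storage bore: on the rack's -x face, 30 mm above the desk, on the stored bar's axis; axes as the rack's. The bar is drawn out along -x and is free after 125 mm.
- bar: Steel locking bar, 164 mm long, 0.19 kg, along its x axis; origin at its middle. Round, 14 mm thick, with tapered tips (last 10 mm; the one at -x is red) and a dark square middle 14 x 14 x 36 mm that keeps it from rolling; laid on the desk its axis is 7 mm up. In the hooks it can be held only near its middle, between the bracket's arms: there is no room for fingers beside the hooks.
- bar_end (a point): Point on the bar's axis 60 mm to the -x side of its origin (red-tip side). When stored, the bar lies with its origin 42 mm inside the bore and only its last 40 mm, red tip first, stick out towards -x; this point is then 18 mm outside the mouth, the middle of the round part that can be gripped.
- meter: Bystander: yellow hand-held multimeter lying flat, 180 x 86 x 38 mm, loose. Origin at the centre of its underside, length along its x.
- reel: Bystander: reel of solder standing upright, diameter 54, height 50 mm, loose. Origin at the centre of its underside.
- screwdriver: Bystander: orange-handled screwdriver lying on the desk, about 170 mm long, loose.
Mind the look-alikes: they are no part of the job. Of the things that look like the bar, the largest one is meant.

How it is judged:
On the way, in this order (a step that is already met when the one before it is completed fails the run):
1. the bar is drawn clear of the rack's bore (distance between bar and bore above 0.085 m), for 0.1 s.
2. the bracket is pressed down level with the bar (value of joint bracket below 0.05 rad and contact force between bar and fixture above 1 N and distance between bar and seat below 0.06 m), for 0.1 s.
At the end, for the whole second after the job is handed in: The bar rests in both hooks by itself: its middle within 6 mm fore and aft, 12 mm sideways and 3 to 4 mm in height of the seat, square to the fixture within 0.06 rad, and the bracket held level within 0.03 rad (x of bar in the frame of seat between -0.006 and 0.006 m and y of bar in the frame of seat between -0.012 and 0.012 m and z of bar in the frame of seat between -0.003 and 0.004 m and angle between the x axis of bar and the y axis of fixture, either way round below 0.06 rad and value of joint bracket between -0.03 and 0.03 rad and linear speed of bar below 0.02 m/s); the robot touches nothing.
It fails at once if the meter is shoved more than 30 mm (distance of meter from where it was at the start of the episode above 0.03 m).
It fails at once if the solder reel is shoved more than 30 mm or tipped over (distance of reel from where it was at the start of the episode above 0.03 m or angle between reel's own z axis and vertical above 0.5 rad).
It fails at once if the screwdriver is shoved more than 30 mm (distance of screwdriver from where it was at the start of the episode above 0.03 m).
It also fails if it takes over 54 s, if anything falls off the work surface, if the arm or the gripper's body presses on something with over 40 N, if the wrist force passes 120 N, or if a joint passes its speed limit or range.

ROBOT

A 6-joint arm with a two-finger parallel gripper is mounted at the origin on the work surface. World frame = base frame: x ahead of the robot, y to its left, z up, the work surface at z = 0. Lengths are in m, angles in rad, forces in N, time in s.
With the tool pointing down it reaches from about 0.425 to 0.925 m from the base axis. Payload 12.5 kg.
Tool frame: the origin (TCP) lies at the very end of the fingers, on their centre line; the grasp point (between the pads) lies 19 mm behind it (manip.tcp_to_grasp is the distance from the TCP to the grasp point, in m); z points along the fingers, x is the direction in which the jaws open and shut, and the axes are right-handed (so a half turn about z gives the same grasp; the last joint's range is limited). The gripper opens to 85 mm and grips with 20 to 120 N. Pads are 22 mm wide; open, the fingers measure 114 mm over their backs; the gripper's body (76 mm by 85 mm) begins 54 mm behind the grasp point. The pads swing forward as they close: fully open they stand 13 mm farther back than shut.
Start: joints at [-1.43, 0.491, 1.559, -0, 1.092, -0.106], TCP at [0.153, -0.606, 0.231] pointing down, gripper open.
Joint ranges: [-3.1, 3.1], [-0.84, 2.19], [0.05, 2.79], [-1.13, 4.28], [0.06, 2.93], [-2.69, 2.69]. Speed limits (rad/s): [2.22, 2.22, 2.79, 3.14, 3.14, 3.14].

INTERFACE

Orientations are given as a unit quaternion [w, x, y, z].
In Python, from plant import manip gives the robot as it stands.
- The arm moves only by the tool play_rows, never from a script. Its argument "motion" is a list of rows, each an object with "slide": the shift along the tool's x, y, z in cm, a list of three; "twist": the turn, a rotation vector about the tool's x, y, z in degrees, a list of three. In form: [{"slide": [tx, ty, tz], "twist": [wx, wy, wz]}, ...]. A call has 1 to 5 rows; each row shifts and turns the pose as measured when the row begins, along the tool's axes as they then stand; what a row does not reach is not made up. A row lasts 1/10 s, in which the tool goes at most 50 mm and 8.59 degrees, less where a joint would pass 70% of its speed; a pose out of reach is approached as far as the arm can. A call is refused whole if a number of a shift passes 5 or a number of a turn 8.59, either way. A call with a gripper value outside its range is refused whole. "hand" is the opening, from 0 (shut) to 1 (fully open), set as the call begins (left out, the last holds). The fingers move at their own pace and stop on an object; "newtons" is the grip in N (left out, the last holds). Time passes only in rows, so rows that do not move let the fingers close. It gives the time, the measured TCP pose, the force and the opening at its end, in the units of the state.
- manip.state(): the state, without advancing time (a new reading comes with each control period).
- manip.read_camera(name): name is "side" or "top"; returns a dict with "img" (420x560x3 uint8, red, green, blue), "K" (3x3 intrinsics, pixels), "extrinsics" (4x4, takes a point from world to camera coordinates). Camera axes: x right, y down, z forward; pixel columns grow to the right and rows downward; lengths in m; the calibration is good to about 2 mm. A picture is of the moment at which its call begins. There is no depth.
- manip.finish_job(): hands the job in, once; it reports no verdict.
Trained networks look in the newest picture that a camera, given by its name, has taken for a name from the list of things; names that differ only in an ending like _2 or _b are one class to them, and where a whole thing is asked for, a point or a joint stands for the part that bears it (a point fixed in the world has none). Each returns a list of dicts, best first, with "conf" (0 to 1); they miss things now and then, are a little off and sometimes report something else, mostly with a low value. They report only what shows in the picture. A call takes as long as a camera call. They do not tell look-alikes from the thing itself.
- manip.cut_out(camera, name): "region" (420x560 bool, what is visible of it) and "box" ([left, top, right, bottom] in pixels, round what is visible of it).
The state is a dict: "clock": time; "joints": joint angles; "dq": joint speeds; "joint_efforts": joint torques, N m; "position": TCP position; "eef_rot": TCP orientation; "ft_force": force on the tool from outside, world axes, zero at the start; "moment": the same for the moment, N m; "finger_gap": opening from 0.0 (shut) to 1.0 (fully open).
Only numpy, scipy, OpenCV 4.12 (cv2) and the standard library are available. Lean on these libraries where they do the work, as an engineer would, in place of code of your own. Each camera call takes 0.05 s, during which the arm holds its last target.

## Working session

There is one attempt and no reset: what is moved stays moved. The work goes in short steps, Python scripts to look and compute and a tool call to move; the robot and the scene stay as the last step left them, time stands still between calls to the robot, and variables do not carry over. Pictures are saved under pics/ and viewed, and the job is handed in when it is done.

Besides the shell and the picture viewer there is one more tool, called by a JSON object that holds its "method" and its "body". play_rows: Moves the arm, as the interface text tells. Its arguments: {"type":"object","properties":{"motion":{"type":"array","items":{"type":"object","properties":{"slide":{"type":"array","items":{"type":"number"}},"twist":{"type":"array","items":{"type":"number"}}}}},"hand":{"type":"number"},"newtons":{"type":"number"}},"required":["motion"]}

```bash
ls; mkdir -p pics
cat > h.py <<'E'
import numpy as np, cv2
from plant import manip
from scipy.spatial.transform import Rotation as R
def cam(n):
    d=manip.read_camera(n); return d['img'],np.array(d['K']),np.array(d['extrinsics'])
def proj(P,K,E):
    P=np.atleast_2d(P); c=P@E[:3,:3].T+E[:3,3]; q=c@K.T; return q[:,:2]/q[:,2:]
def ray(uv,K,E,z):
    d=np.linalg.inv(K)@np.array([uv[0],uv[1],1.]); Rm=E[:3,:3]; o=-Rm.T@E[:3,3]; w=Rm.T@d
    return o+w*(z-o[2])/w[2]
E
python3 - <<'E'
from h import *
for n in('top','side'):
    i,K,X=cam(n); cv2.imwrite(f'pics/{n}0.png',i[:,:,::-1]); print(n,K,X)
    np.savez(f'{n}0.npz',i=i,K=K,X=X)
    for t in('fixture','bracket','rack','bar','meter','reel','screwdriver'):
        print(t,[(round(r['conf'],2),r['box']) for r in manip.cut_out(n,t)])
print(manip.state(),manip.tcp_to_grasp)
E
```

```text
pics
top [[458.42479519   0.         282.06859737]
 [  0.         458.42479519 204.35468905]
 [  0.           0.           1.        ]] [[-0.00351598 -0.99997549  0.00605452  0.07112982]
 [-0.99481754  0.00288248 -0.10163536  0.62500481]
 [ 0.10161542 -0.00638049 -0.9948033   0.95299507]
 [ 0.          0.          0.          1.        ]]
fixture [(0.94, [263.0, 187.8, 364.0, 312.1])]
bracket [(0.61, [285.6, 206.6, 351.4, 298.2]), (0.39, [431.7, 158.0, 473.8, 237.3])]
rack [(0.78, [158.2, 164.1, 196.3, 227.3])]
bar [(0.8, [95.6, 178.2, 144.4, 194.2]), (0.7, [175.6, 229.6, 186.3, 249.0]), (0.51, [106.7, 235.7, 129.6, 281.4])]
meter [(0.64, [430.9, 158.1, 474.9, 238.2])]
reel [(0.4, [264.4, 189.8, 362.0, 312.6])]
screwdriver [(0.65, [312.0, 101.9, 322.0, 173.1])]
side [[387.8545113    0.         271.8377023 ]
 [  0.         387.8545113  208.49632185]
 [  0.           0.           1.        ]] [[-0.97687473 -0.21330528  0.0147177   0.62258189]
 [-0.14256157  0.5984955  -0.78833961  0.12958081]
 [ 0.15934852 -0.77220723 -0.61506426  0.84134483]
 [ 0.          0.          0.          1.  
[... 462 characters left out ...]
3, 375.5, 267.6])]
{'clock': 0.8, 'joints': array([-1.42957520e+00,  4.90848328e-01,  1.55894112e+00,  8.97901574e-06,
        1.09169644e+00, -1.05575826e-01]), 'dq': array([-0.00023495,  0.00131781, -0.00104868,  0.00023142, -0.00011972,
       -0.00083136]), 'joint_efforts': array([ 2.77682766e-04, -6.18206620e+01, -2.61839336e+01, -1.30682656e-04,
        2.65052231e-04,  1.72246234e-05]), 'position': array([ 0.15272505, -0.6060482 ,  0.23134488]), 'eef_rot': array([ 3.42034138e-05,  7.88763339e-01, -6.14696992e-01,  4.11824601e-05]), 'ft_force': array([-0.21106323,  0.15515735, -0.24556625]), 'moment': array([0.01621356, 0.01927547, 0.03482237]), 'finger_gap': 0.9990532474037119} 0.0187
```

Run:
```python
import cv2
for n in('top','side'):
    i=cv2.imread(f'pics/{n}0.png'); cv2.imwrite(f'pics/{n}0b.png',cv2.resize(i,(800,600)))
t=cv2.imread('pics/top0.png'); 
a=t[150:320,140:380]; cv2.imwrite('pics/top0c.png',cv2.resize(a,None,fx=3.3,fy=3.3,interpolation=cv2.INTER_CUBIC))
s=cv2.imread('pics/side0.png');a=s[160:360,185:385]; cv2.imwrite('pics/side0c.png',cv2.resize(a,None,fx=3,fy=3,interpolation=cv2.INTER_CUBIC))
```

```text
(no output)
```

View pics/top0b.png

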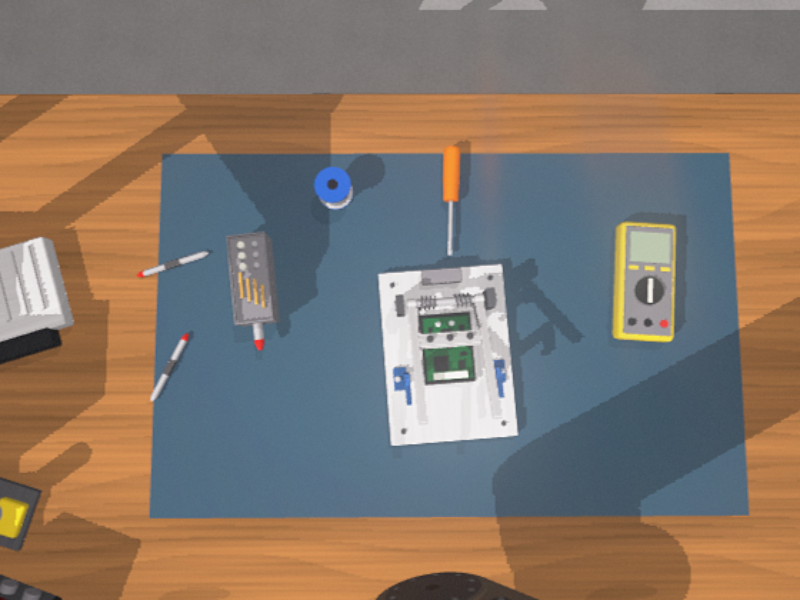

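View pics/side0b.png

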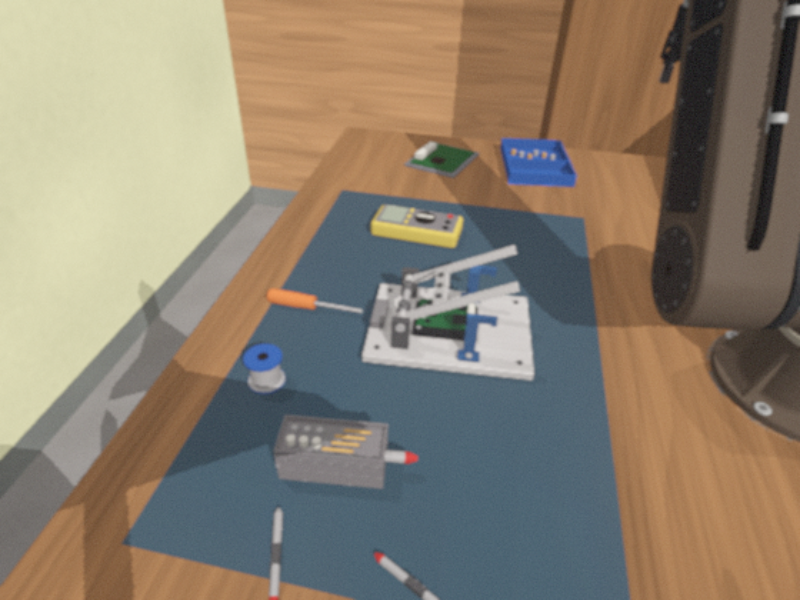

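View pics/top0c.png

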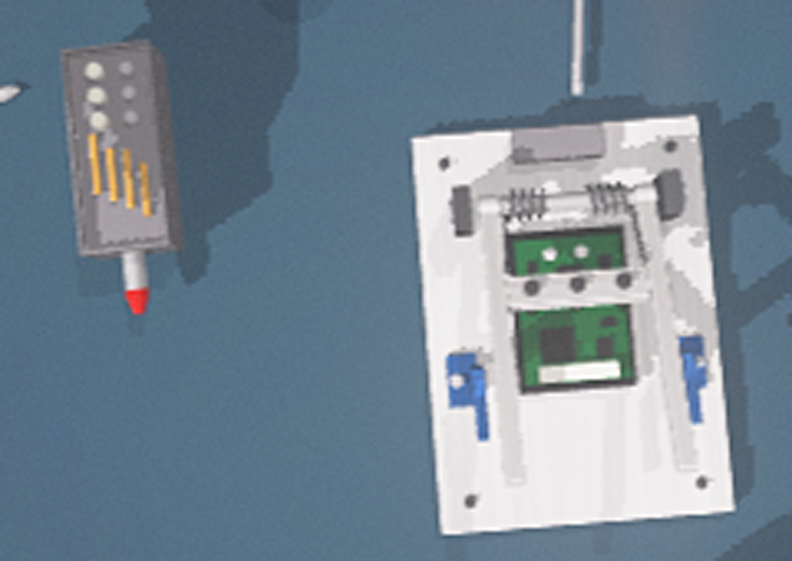

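View pics/side0c.png

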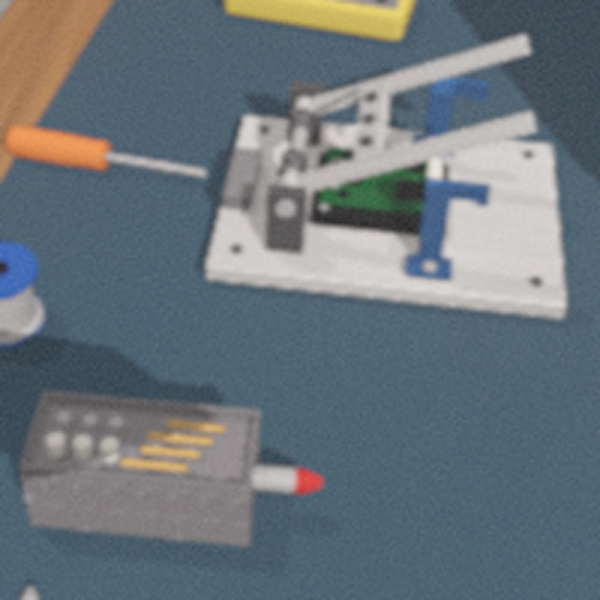

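```bash
cat > fit.py <<'E'
from h import *
from scipy.optimize import least_squares
D={n:np.load(f'{n}0.npz') for n in('top','side')}
def T(p,P):
    c,s=np.cos(p[2]),np.sin(p[2]); P=np.atleast_2d(np.array(P,float))
    return np.c_[p[0]+c*P[:,0]-s*P[:,1],p[1]+s*P[:,0]+c*P[:,1],P[:,2]]
tc=lambda u,v:(u/3.3+140,v/3.3+150)
sc=lambda u,v:(u/3+185,v/3+160)
def fit(obs,p0):
    f=lambda p:np.concatenate([ (proj(T(p,P),D[n]['K'],D[n]['X'])[0]-uv) for n,P,uv in obs])
    r=least_squares(f,p0,loss='soft_l1'); return r.x,f(r.x).reshape(-1,2)
B=[(130,95),(130,-95),(-130,-95),(-130,95)]
b=[(x/1e3,y/1e3,.018) for x,y in B]
fx=[('top',b[0],tc(411,138)),('top',b[1],tc(697,116)),('top',b[2],tc(734,511)),('top',b[3],tc(443,534)),
 ('side',b[0],sc(208,268)),('side',b[3],sc(566,305)),('side',b[2],sc(551,145)),('side',b[1],sc(242,115))]
rk=[('top',(.09,.028,.057),tc(62,49)),('top',(.09,-.028,.057),tc(150,40)),('top',(-.042,-.028,.057),tc(170,246)),('top',(-.042,.028,.057),tc(80,255)),
 ('side',(-.042,-.028,.057),sc(261,409)),('side',(.09,-.028,.057),sc(41,393)),('side',(.09,.028,.057),sc(24,466)),('side',(-.042,.028,.057),sc(255,486)),
 ('side',(-.082,0,.030),sc(324,482)),('top',(-.082,0,.030),tc(139,313))]
if __name__=='__main__':
    for nm,o,p0 in(('fx',fx,(.6,0,0)),('rk',rk,(.6,.3,0))):
        for sub in('top','side',None):
            oo=[q for q in o if sub in(None,q[0])]
            p,r=fit(oo,p0); print(nm,sub,p.round(4)); print(r.round(1).tolist())
        np.save(nm+'.npy',p)
    f=np.load('fx.npy'); k=np.load('rk.npy')
    L=[]
    def box(p,x0,x1,y0,y1,z0,z1,c):
        V=T(p,[(x,y,z) for x in(x0,x1) for y in(y0,y1) for z in(z0,z1)])
        for i in range(8):
            for j in(1,2,4):
                if not i&j: L.append((V[i],V[i|j],c))
    m=1e-3
    box(f,-.13,.13,-.095,.095,0,.018,(0,0,255))
    for s in(1,-1):
        ys=sorted((s*.060,s*.068)); box(f,-.041,-.023,*ys,.018,.094,(0,255,0)); box(f,-.067,-.023,*ys,.082,.094,(0,255,255))
    box(k,-.042,.09,-.028,.028,0,.057,(0,0,255)); box(k,-.082,-.042,-.007,.007,.023,.037,(0,255,0))
    for n,(x,y,w,h,sf) in(('top',(140,150,240,170,3.3)),('side',(185,160,200,200,3))):
        im=cv2.resize(D[n]['i'][y:y+h,x:x+w,::-1],None,fx=sf,fy=sf,interpolation=cv2.INTER_CUBIC)
        for a,bb,c in L:
            q=(proj(np.array([a,bb]),D[n]['K'],D[n]['X'])-(x,y))*sf
            cv2.line(im,tuple(map(int,q[0])),tuple(map(int,q[1])),c,1)
        cv2.imwrite(f'pics/ov_{n}.png',im)
E
python3 fit.py
```

```text
fx top [0.5326 0.0024 0.0761]
[[0.1, -0.4], [-0.0, -0.5], [0.3, 0.2], [-0.4, 0.6]]
fx side [0.5326 0.0069 0.0826]
[[-0.9, 0.0], [0.6, 0.3], [-0.1, -0.7], [0.2, -0.1]]
fx None [0.5327 0.0035 0.078 ]
[[-0.5, -0.3], [-0.6, -0.6], [-0.1, 0.1], [-0.7, 0.6], [-0.7, -1.3], [0.4, -0.7], [0.1, -1.4], [0.7, -0.9]]
rk top [0.6203 0.2909 0.1084]
[[0.1, 0.1], [-0.0, -0.0], [-0.3, -0.3], [0.1, -0.0], [0.1, 0.2]]
rk side [0.6186 0.2935 0.1317]
[[0.2, -0.2], [1.2, -0.4], [-0.6, 0.9], [-0.5, 0.3], [0.1, -0.6]]
rk None [0.6195 0.2921 0.1187]
[[-0.9, 0.7], [-1.0, 0.3], [-0.7, -0.1], [-0.3, 0.5], [0.1, -0.7], [1.4, -1.6], [-0.9, -0.5], [-1.1, -0.2], [-0.3, -0.8], [-0.1, 0.6]]
```

View pics/ov_top.png

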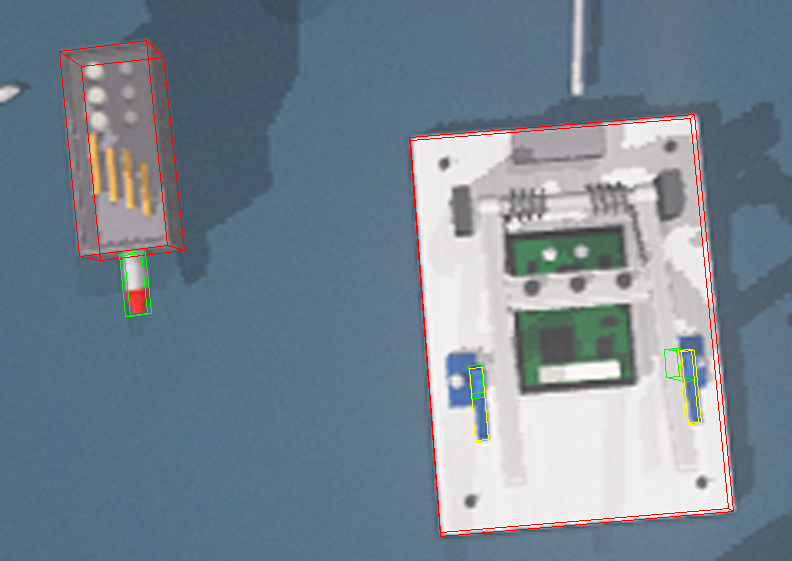

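View pics/ov_side.png

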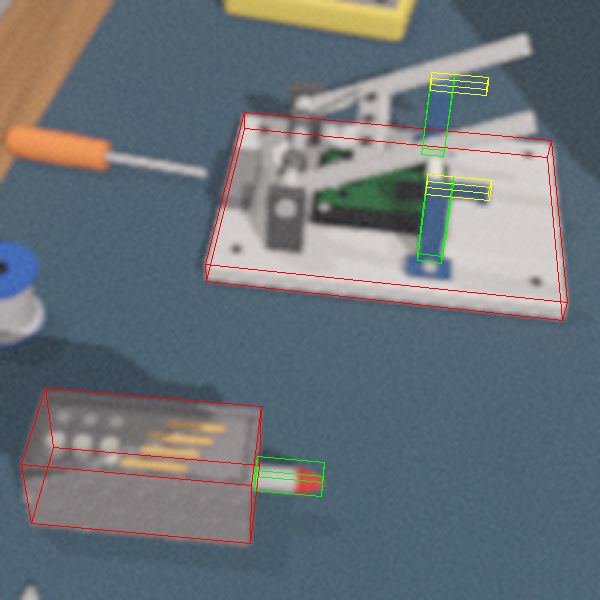

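```bash
cat > plan.py <<'E'
import sys,json
from h import *
def pose():
    s=manip.state(); w,x,y,z=s['eef_rot']; return s,np.array(s['position']),R.from_quat([x,y,z,w])
def down(h): return R.from_matrix(np.array([[np.cos(h),np.sin(h),0],[np.sin(h),-np.cos(h),0],[0,0,-1.]]).T) if 0 else R.from_matrix(np.column_stack([(np.cos(h),np.sin(h),0),(np.sin(h),-np.cos(h),0),(0,0,-1)]))
def plan(p1,h1,polar=True,step=.047,deg=8.2,maxrows=5):
    s,p,q=pose(); X=q.as_matrix()[:,0]; h0=np.arctan2(X[1],X[0])
    a0,r0=np.arctan2(p[1],p[0]),np.hypot(p[0],p[1]); a1,r1=np.arctan2(p1[1],p1[0]),np.hypot(p1[0],p1[1])
    dh=h1-h0
    L=max(r0,r1)*abs(a1-a0)+abs(r1-r0) if polar else 0
    L=max(L,np.linalg.norm(p1-p)) if polar else np.linalg.norm(np.array(p1)-p)
    n=max(1,int(np.ceil(max(L/step,abs(np.degrees(dh))/deg))))
    print('t',s['clock'],'p',p.round(4),'h',round(h0,4),'tilt',q.as_matrix()[:,2].round(4),'F',np.round(s['ft_force'],1),'gap',round(s['finger_gap'],3),'rows',n)
    rows=[];cp,cq=p,q
    for i in range(1,min(n,maxrows)+1):
        f=i/n
        if polar: a,r=a0+f*(a1-a0),r0+f*(r1-r0); t=np.array([r*np.cos(a),r*np.sin(a),p[2]+f*(p1[2]-p[2])])
        else: t=p+f*(np.array(p1)-p)
        tq=down(h0+f*dh)
        d=cq.inv().apply(t-cp)*100; w=np.degrees((cq.inv()*tq).as_rotvec())
        rows.append({"slide":[float(v) for v in d.round(2)],"twist":[float(v) for v in w.round(2)]}); cp,cq=t,tq
    print(json.dumps(rows))
if __name__=='__main__':
    a=list(map(float,sys.argv[1:5])); plan(np.array(a[:3]),a[3],polar=(sys.argv[5:6]!=['lin']),step=float(sys.argv[6]) if len(sys.argv)>6 else .047)
E
python3 - <<'E'
from fit import *
k=np.load('rk.npy');f=np.load('fx.npy')
print(T(k,[(-.06,0,.03)]),T(k,[(-.2,0,.03)]),T(f,[(-.05,0,.075)]),T(f,[(-.08,0,.075)]))
for uv in((95,195),(144,180),(108,280),(129,236),(165,130)): print(uv,ray(uv,D['top']['K'],D['top']['X'],.007))
E
python3 plan.py 0.56 0.285 0.2 1.68
```

```text
[[0.55996885 0.28498587 0.03      ]] [[0.4209532  0.26841331 0.03      ]] [[ 4.82805331e-01 -4.38438567e-04  7.50000000e-02]] [[ 0.45289665 -0.00277742  0.075     ]]
(95, 195) [0.64963484 0.48063162 0.007     ]
(144, 180) [0.68272798 0.37388322 0.007     ]
(108, 280) [0.46455901 0.44561272 0.007     ]
(129, 236) [0.55930345 0.4032145  0.007     ]
(165, 130) [0.79558131 0.33007969 0.007     ]
t 0.8 p [ 0.1527 -0.606   0.2313] h -1.324 tilt [ 0.e+00 -1.e-04 -1.e+00] F [-0.2  0.2 -0.2] gap 0.999 rows 25
[{"slide": [-0.15, -4.48, 0.13], "twist": [0.0, -0.01, -6.88]}, {"slide": [0.07, -4.49, 0.13], "twist": [0.0, 0.0, -6.88]}, {"slide": [0.29, -4.48, 0.13], "twist": [0.0, 0.0, -6.88]}, {"slide": [0.5, -4.46, 0.13], "twist": [0.0, 0.0, -6.88]}, {"slide": [0.72, -4.43, 0.13], "twist": [0.0, 0.0, -6.88]}]
```

{"method": "play_rows", "body": {"motion": [{"slide": [-0.15, -4.5, 0.1], "twist": [0, 0, -6.9]}, {"slide": [0.1, -4.5, 0.1], "twist": [0, 0, -6.9]}, {"slide": [0.3, -4.5, 0.1], "twist": [0, 0, -6.9]}, {"slide": [0.5, -4.5, 0.1], "twist": [0, 0, -6.9]}, {"slide": [0.7, -4.4, 0.1], "twist": [0, 0, -6.9]}]}}

```text
clock: 1.3
position: [0.3582, -0.5141, 0.2259]
eef_rot: [0.001, 0.938, -0.348, 0.0]
ft_force: [-0.2, -0.2, -0.3]
finger_gap: 0.996
```

```bash
python3 plan.py 0.56 0.285 0.2 1.68
```

```text
t 1.3 p [ 0.3582 -0.5141  0.2259] h -0.7103 tilt [-1.0e-04 -1.9e-03 -1.0e+00] F [-0.2 -0.2 -0.3] gap 0.996 rows 20
[{"slide": [0.97, -4.38, 0.12], "twist": [0.09, -0.06, -6.85]}, {"slide": [1.18, -4.33, 0.13], "twist": [0.0, 0.0, -6.85]}, {"slide": [1.39, -4.27, 0.13], "twist": [0.0, 0.0, -6.85]}, {"slide": [1.59, -4.2, 0.13], "twist": [0.0, 0.0, -6.85]}, {"slide": [1.79, -4.12, 0.13], "twist": [0.0, 0.0, -6.85]}]
```

{"method": "play_rows", "body": {"motion": [{"slide": [1.0, -4.4, 0.1], "twist": [0, 0, -6.9]}, {"slide": [1.2, -4.3, 0.1], "twist": [0, 0, -6.9]}, {"slide": [1.4, -4.3, 0.1], "twist": [0, 0, -6.9]}, {"slide": [1.6, -4.2, 0.1], "twist": [0, 0, -6.9]}, {"slide": [1.8, -4.1, 0.1], "twist": [0, 0, -6.9]}]}}

```text
clock: 1.8
position: [0.5219, -0.3487, 0.2201]
eef_rot: [0.001, 0.999, -0.041, 0.0]
ft_force: [0.3, -1.5, -0.8]
finger_gap: 1.002
```

{"method": "play_rows", "body": {"motion": [{"slide": [2.0, -4.0, 0.1], "twist": [0, 0, -6.9]}, {"slide": [2.2, -3.9, 0.1], "twist": [0, 0, -6.9]}, {"slide": [2.4, -3.8, 0.1], "twist": [0, 0, -6.9]}, {"slide": [2.5, -3.7, 0.1], "twist": [0, 0, -6.9]}, {"slide": [2.7, -3.6, 0.1], "twist": [0, 0, -6.9]}]}}

```text
clock: 2.3
position: [0.6104, -0.1342, 0.2142]
eef_rot: [0.002, 0.963, 0.269, 0.001]
ft_force: [1.2, 0.0, 0.5]
finger_gap: 0.998
```

```bash
python3 plan.py 0.56 0.285 0.2 1.68
```

```text
t 2.3 p [ 0.6104 -0.1342  0.2142] h 0.5454 tilt [ 0.0021 -0.0033 -1.    ] F [1.2 0.  0.5] gap 0.998 rows 10
[{"slide": [2.88, -3.19, 0.13], "twist": [0.22, 0.01, -6.5]}, {"slide": [3.02, -3.05, 0.14], "twist": [0.0, 0.0, -6.5]}, {"slide": [3.16, -2.92, 0.14], "twist": [0.0, 0.0, -6.5]}, {"slide": [3.29, -2.78, 0.14], "twist": [0.0, 0.0, -6.5]}, {"slide": [3.41, -2.63, 0.14], "twist": [0.0, 0.0, -6.5]}]
```

{"method": "play_rows", "body": {"motion": [{"slide": [2.9, -3.2, 0.1], "twist": [0.2, 0, -6.5]}, {"slide": [3.0, -3.0, 0.1], "twist": [0, 0, -6.5]}, {"slide": [3.2, -2.9, 0.1], "twist": [0, 0, -6.5]}, {"slide": [3.3, -2.8, 0.1], "twist": [0, 0, -6.5]}, {"slide": [3.4, -2.6, 0.1], "twist": [0, 0, -6.5]}]}}

```text
clock: 2.8
position: [0.6213, 0.0887, 0.2086]
eef_rot: [0.001, 0.843, 0.539, 0.0]
ft_force: [0.9, 0.4, 0.6]
finger_gap: 0.997
```

```bash
python3 plan.py 0.56 0.285 0.2 1.68
```

```text
t 2.8 p [0.6213 0.0887 0.2086] h 1.1376 tilt [ 1.2e-03 -4.0e-04 -1.0e+00] F [0.9 0.4 0.6] gap 0.997 rows 5
[{"slide": [3.4, -2.34, 0.17], "twist": [0.07, -0.0, -6.22]}, {"slide": [3.5, -2.2, 0.17], "twist": [0.0, 0.0, -6.22]}, {"slide": [3.59, -2.05, 0.17], "twist": [0.0, 0.0, -6.22]}, {"slide": [3.67, -1.89, 0.17], "twist": [0.0, 0.0, -6.22]}, {"slide": [3.75, -1.74, 0.17], "twist": [0.0, 0.0, -6.22]}]
```

{"method": "play_rows", "body": {"motion": [{"slide": [3.4, -2.3, 0.2], "twist": [0, 0, -6.2]}, {"slide": [3.5, -2.2, 0.2], "twist": [0, 0, -6.2]}, {"slide": [3.6, -2.0, 0.2], "twist": [0, 0, -6.2]}, {"slide": [3.7, -1.9, 0.2], "twist": [0, 0, -6.2]}, {"slide": [3.75, -1.75, 0.2], "twist": [0, 0, -6.2]}]}}

```text
clock: 3.3
position: [0.5571, 0.2934, 0.1981]
eef_rot: [0.001, 0.659, 0.752, 0.001]
ft_force: [0.8, 0.2, -1.1]
finger_gap: 0.998
```

```bash
python3 plan.py 0.56 0.285 0.06 1.68 lin
python3 - <<'E'
from h import *
from fit import T
k=np.load('rk.npy')
for n in('top','side'):
    i,K,X=cam(n); im=i[:,:,::-1].copy()
    np.savez(f'{n}1.npz',i=i,K=K,X=X)
    cv2.imwrite(f'pics/{n}1.png',cv2.resize(im[130:330,100:300],None,fx=3,fy=3,interpolation=cv2.INTER_CUBIC) if n=='top' else cv2.resize(im[200:400,150:350],None,fx=3,fy=3,interpolation=cv2.INTER_CUBIC))
    print(proj(T(k,[(-.06,0,.03)]),K,X))
E
```

```text
t 3.3 p [0.5571 0.2934 0.1981] h 1.7024 tilt [ 2.8e-03  1.0e-04 -1.0e+00] F [ 0.8  0.2 -1.1] gap 0.998 rows 3
[{"slide": [-0.29, 0.05, 4.6], "twist": [0.16, 0.02, 0.43]}, {"slide": [-0.29, 0.06, 4.6], "twist": [0.0, 0.0, 0.43]}, {"slide": [-0.29, 0.06, 4.6], "twist": [0.0, 0.0, 0.43]}]
[[181.0160843  235.14820804]]
[[280.3647862  318.71410548]]
```

View pics/side1.png

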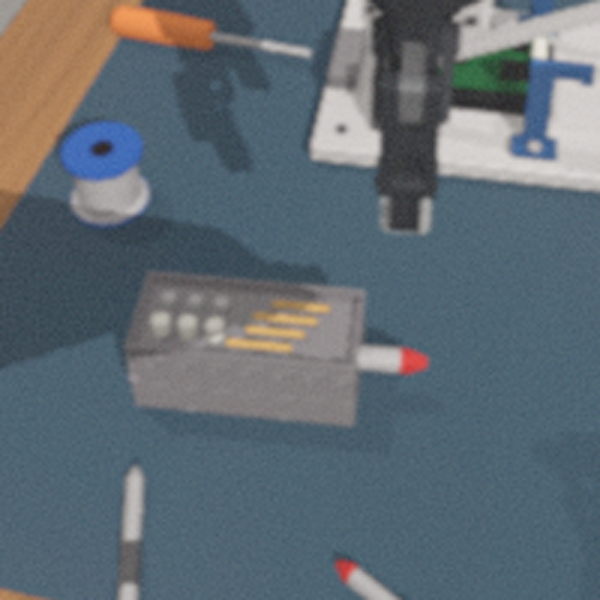

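View pics/top1.png

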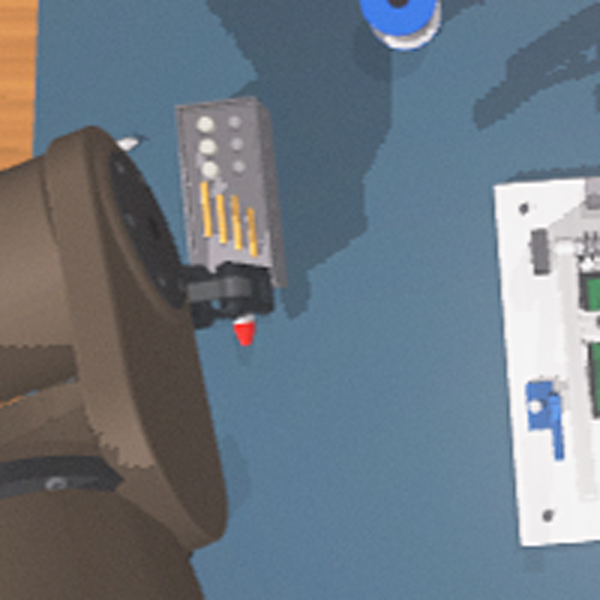

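{"method": "play_rows", "body": {"motion": [{"slide": [-0.3, 0.05, 4.6], "twist": [0.15, 0, 0.4]}, {"slide": [-0.3, 0.05, 4.6], "twist": [0, 0, 0.4]}, {"slide": [-0.3, 0.05, 4.6], "twist": [0, 0, 0]}]}}

```text
clock: 3.7
position: [0.5618, 0.2899, 0.0636]
eef_rot: [0.003, 0.662, 0.749, 0.007]
ft_force: [0.8, 0.2, -0.6]
finger_gap: 1.004
```

```bash
python3 plan.py 0.56 0.285 0.022 1.688 lin .015
```

```text
t 3.7 p [0.5618 0.2899 0.0636] h 1.6934 tilt [ 0.0135  0.0055 -0.9999] F [ 0.8  0.2 -0.6] gap 1.004 rows 3
[{"slide": [-0.16, -0.1, 1.38], "twist": [0.81, -0.22, 0.1]}, {"slide": [-0.15, -0.08, 1.39], "twist": [0.0, 0.0, 0.1]}, {"slide": [-0.16, -0.08, 1.39], "twist": [0.0, 0.0, 0.1]}]
```

{"method": "play_rows", "body": {"motion": [{"slide": [-0.15, -0.1, 1.4], "twist": [0.8, -0.2, 0.1]}, {"slide": [-0.15, -0.05, 1.4], "twist": [0, 0, 0.1]}, {"slide": [-0.15, -0.05, 1.3], "twist": [0, 0, 0.1]}]}}

```text
clock: 4.0
position: [0.56, 0.2835, 0.0184]
eef_rot: [-0.001, 0.665, 0.746, -0.003]
ft_force: [0.0, -0.2, -0.2]
finger_gap: 1.002
```

```bash
python3 plan.py 0.56 0.285 0.022 1.688 lin .015;python3 - <<'E'
from h import *
i,K,X=cam('side'); im=i[:,:,::-1].copy()
cv2.imwrite('pics/side2.png',cv2.resize(im[240:390,180:330],None,fx=4,fy=4,interpolation=cv2.INTER_CUBIC))
E
```

```text
t 4.0 p [0.56   0.2835 0.0184] h 1.6855 tilt [-0.0054 -0.0019 -1.    ] F [ 0.  -0.2 -0.2] gap 1.002 rows 1
[{"slide": [0.15, 0.01, -0.36], "twist": [-0.32, 0.07, -0.14]}]
```

View pics/side2.png

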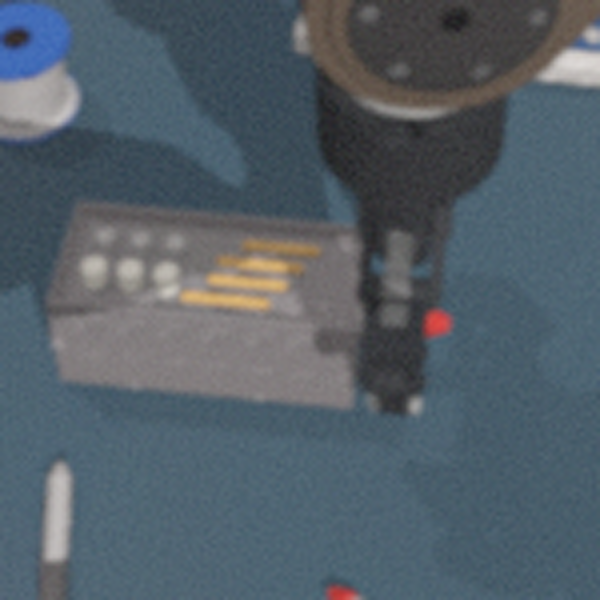

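{"method": "play_rows", "body": {"motion": [{"slide": [0.1, 0, -0.4], "twist": [-0.3, 0, -0.1]}, {"slide": [0, 0, 0], "twist": [0, 0, 0]}, {"slide": [0, 0, 0], "twist": [0, 0, 0]}, {"slide": [0, 0, 0], "twist": [0, 0, 0]}, {"slide": [0, 0, 0], "twist": [0, 0, 0]}], "hand": 0, "newtons": 50}}

```text
clock: 4.55
position: [0.5613, 0.285, 0.0256]
eef_rot: [0.002, 0.665, 0.747, 0.002]
ft_force: [-1.3, -0.5, 0.9]
finger_gap: 0.143
```

{"method": "play_rows", "body": {"motion": [{"slide": [0, 0, 0], "twist": [0, 0, 0]}, {"slide": [0, 0, 0], "twist": [0, 0, 0]}, {"slide": [0, 0, 0], "twist": [0, 0, 0]}]}}

```text
clock: 4.85
position: [0.5614, 0.285, 0.0259]
eef_rot: [0.002, 0.665, 0.747, 0.002]
ft_force: [0.4, -0.6, -1.9]
finger_gap: 0.137
```

```bash
python3 plan.py 0.421 0.2685 0.022 1.688 lin .03
```

```text
t 4.85 p [0.5614 0.285  0.0259] h 1.6871 tilt [ 5.2e-03  6.0e-04 -1.0e+00] F [ 0.4 -0.6 -1.9] gap 0.137 rows 5
[{"slide": [-0.0, -2.83, 0.06], "twist": [0.3, 0.0, -0.01]}, {"slide": [-0.0, -2.83, 0.08], "twist": [0.0, 0.0, -0.01]}, {"slide": [-0.0, -2.83, 0.08], "twist": [0.0, 0.0, -0.01]}, {"slide": [-0.0, -2.83, 0.08], "twist": [0.0, 0.0, -0.01]}, {"slide": [-0.0, -2.83, 0.08], "twist": [0.0, 0.0, -0.01]}]
```

{"method": "play_rows", "body": {"motion": [{"slide": [0, 0, 0], "twist": [0, 0, 0]}, {"slide": [0, 0, 0.3], "twist": [0.3, 0, 0]}, {"slide": [0, 0, 0.3], "twist": [0, 0, 0]}, {"slide": [0, 0, 0], "twist": [0, 0, 0]}], "hand": 0.4}}

```text
clock: 5.25
position: [0.5614, 0.285, 0.0193]
eef_rot: [-0.0, 0.665, 0.747, -0.0]
ft_force: [0.5, -0.3, 0.1]
finger_gap: 0.399
```

{"method": "play_rows", "body": {"motion": [{"slide": [0, 0, 0], "twist": [0, 0, 0]}, {"slide": [0, 0, 0], "twist": [0, 0, 0]}, {"slide": [0, 0, 0], "twist": [0, 0, 0]}, {"slide": [0, 0, 0], "twist": [0, 0, 0]}, {"slide": [0, 0, 0], "twist": [0, 0, 0]}], "hand": 0, "newtons": 60}}

```text
clock: 5.75
position: [0.5614, 0.285, 0.0193]
eef_rot: [-0.0, 0.665, 0.747, -0.0]
ft_force: [-0.6, 0.5, -0.2]
finger_gap: 0.14
```

```bash
python3 plan.py 0.421 0.2685 0.022 1.688 lin .03;python3 - <<'E'
from h import *
i,K,X=cam('side'); im=i[:,:,::-1].copy()
cv2.imwrite('pics/side3.png',cv2.resize(im[240:390,180:330],None,fx=4,fy=4,interpolation=cv2.INTER_CUBIC))
E
```

```text
t 5.75 p [0.5614 0.285  0.0193] h 1.6872 tilt [-7.e-04 -2.e-04 -1.e+00] F [-0.6  0.5 -0.2] gap 0.14 rows 5
[{"slide": [-0.0, -2.83, -0.05], "twist": [-0.04, 0.01, -0.01]}, {"slide": [-0.0, -2.83, -0.05], "twist": [0.0, 0.0, -0.01]}, {"slide": [-0.0, -2.83, -0.05], "twist": [0.0, 0.0, -0.01]}, {"slide": [-0.0, -2.83, -0.05], "twist": [0.0, 0.0, -0.01]}, {"slide": [-0.0, -2.83, -0.05], "twist": [0.0, 0.0, -0.01]}]
```

View pics/side3.png

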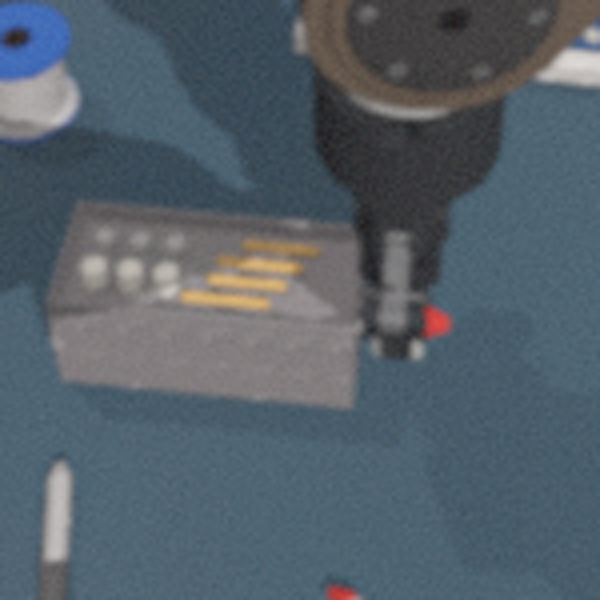

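{"method": "play_rows", "body": {"motion": [{"slide": [0, -1.5, 0], "twist": [0, 0, 0]}, {"slide": [0, -2.5, 0], "twist": [0, 0, 0]}, {"slide": [0, -2.5, 0], "twist": [0, 0, 0]}, {"slide": [0, -2.5, 0], "twist": [0, 0, 0]}, {"slide": [0, -2.5, 0], "twist": [0, 0, 0]}]}}

```text
clock: 6.3
position: [0.447, 0.2715, 0.019]
eef_rot: [0.001, 0.666, 0.746, 0.002]
ft_force: [0.6, 0.7, -1.3]
finger_gap: 0.133
```

```bash
python3 plan.py 0.421 0.2685 0.022 1.688 lin .03
```

```text
t 6.3 p [0.447  0.2715 0.019 ] h 1.6853 tilt [ 0.0042  0.0017 -1.    ] F [ 0.6  0.7 -1.3] gap 0.133 rows 1
[{"slide": [0.0, -2.62, -0.32], "twist": [0.25, -0.07, -0.16]}]
```

{"method": "play_rows", "body": {"motion": [{"slide": [0, -2.0, 0], "twist": [0.2, 0, 0]}, {"slide": [0, -1.5, 0], "twist": [0, 0, 0]}, {"slide": [0, 0, 0], "twist": [0, 0, 0]}]}}

```text
clock: 6.6
position: [0.4074, 0.2666, 0.0188]
eef_rot: [-0.001, 0.665, 0.747, -0.001]
ft_force: [-1.0, -0.3, -1.7]
finger_gap: 0.135
```

```bash
python3 plan.py 0.41 0.2675 0.002 1.688 lin .008;python3 - <<'E'
from h import *
for n,(x,y) in (('side',(180,240)),('top',(120,150))):
    i,K,X=cam(n); im=i[:,:,::-1].copy()
    cv2.imwrite(f'pics/{n}4.png',cv2.resize(im[y:y+150,x:x+150],None,fx=4,fy=4,interpolation=cv2.INTER_CUBIC))
E
```

```text
t 6.6 p [0.4074 0.2666 0.0188] h 1.6864 tilt [-3.e-03 -3.e-04 -1.e+00] F [-1.  -0.3 -1.7] gap 0.135 rows 3
[{"slide": [0.02, 0.09, 0.56], "twist": [-0.17, -0.0, -0.03]}, {"slide": [0.02, 0.09, 0.56], "twist": [0.0, 0.0, -0.03]}, {"slide": [0.02, 0.09, 0.56], "twist": [0.0, 0.0, -0.03]}]
```

View pics/side4.png

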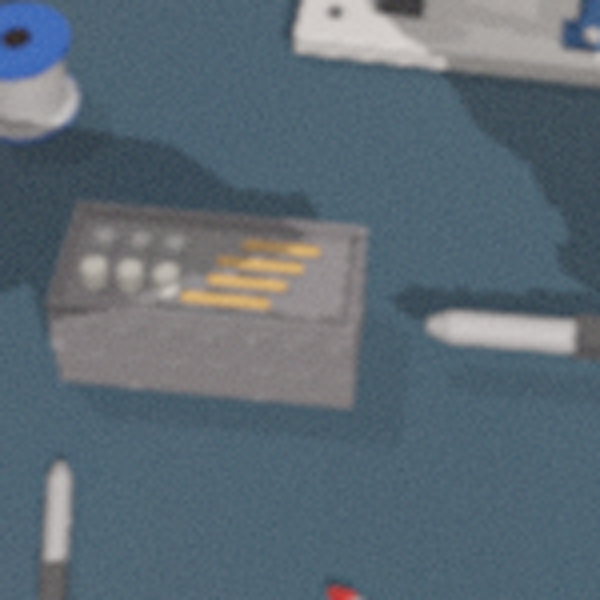

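View pics/top4.png

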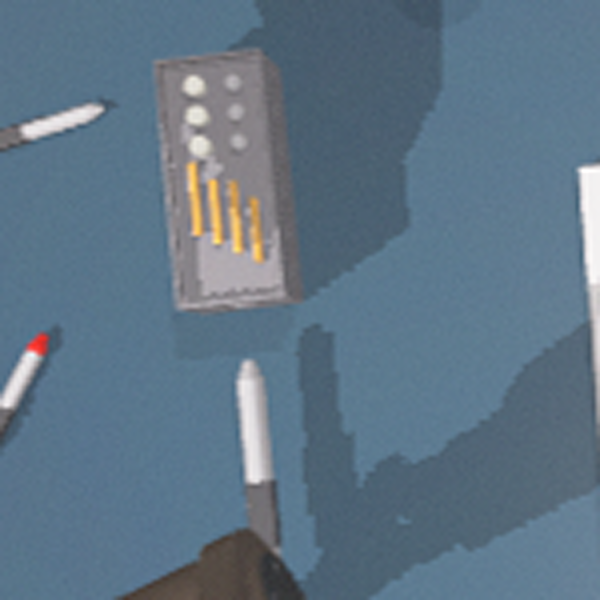

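{"method": "play_rows", "body": {"motion": [{"slide": [0, 0, 0.6], "twist": [-0.2, 0, 0]}, {"slide": [0, 0, 0.5], "twist": [0, 0, 0]}, {"slide": [0, 0, 0.4], "twist": [0, 0, 0]}, {"slide": [0, 0, 0], "twist": [0, 0, 0]}]}}

```text
clock: 7.1
position: [0.4125, 0.2675, 0.0022]
eef_rot: [0.001, 0.666, 0.746, 0.002]
ft_force: [-0.5, 0.6, -2.6]
finger_gap: 0.135
```

```bash
python3 plan.py 0.41 0.2675 0.002 1.688 lin .008
```

```text
t 7.1 p [0.4125 0.2675 0.0022] h 1.6848 tilt [ 0.005   0.0021 -1.    ] F [-0.5  0.6 -2.6] gap 0.135 rows 1
[{"slide": [0.02, -0.25, 0.02], "twist": [0.3, -0.08, -0.18]}]
```

{"method": "play_rows", "body": {"motion": [{"slide": [0, 0, 0], "twist": [0, 0, 0]}, {"slide": [0, 0, 0], "twist": [0, 0, 0]}, {"slide": [0, 0, -2.5], "twist": [0.3, 0, 0]}, {"slide": [0, 0, -3], "twist": [0, 0, 0]}, {"slide": [0, 3, 0], "twist": [0, 0, 0]}], "hand": 0.4}}

```text
clock: 7.6
position: [0.4405, 0.2705, 0.0586]
eef_rot: [-0.001, 0.665, 0.747, -0.001]
ft_force: [0.7, -0.5, -0.5]
finger_gap: 0.4
```

```bash
python3 - <<'E'
from h import *
i,K,X=cam('side'); im=i[:,:,::-1].copy()
np.savez('side5.npz',i=i,K=K,X=X)
cv2.imwrite('pics/side5.png',cv2.resize(im[230:380,260:410],None,fx=4,fy=4,interpolation=cv2.INTER_CUBIC))
for r in manip.cut_out('side','bar'): print(r['conf'],r['box'])
E
python3 plan.py 0.47 0.2752 0.04 1.688 lin
```

```text
0.64 [284.0, 327.6, 373.5, 340.6]
0.62 [190.9, 358.2, 195.1, 420.0]
0.56 [263.4, 388.4, 305.2, 420.0]
t 7.7 p [0.445  0.2711 0.057 ] h 1.6838 tilt [ 2.0e-04  1.5e-03 -1.0e+00] F [-0.3 -0.1 -0.4] gap 0.399 rows 1
[{"slide": [0.12, 2.53, 1.7], "twist": [0.02, -0.09, -0.24]}]
```

View pics/side5.png

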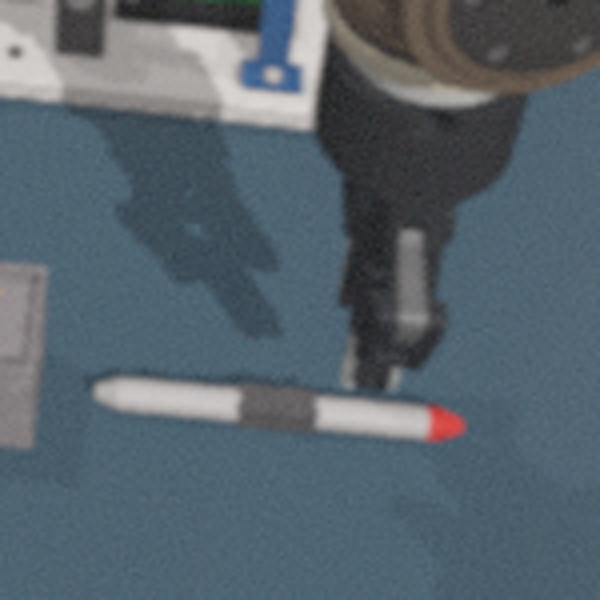

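Run:
```python
from h import *
d=np.load('side5.npz')
for u,v in((278,408),(93,391),(466,425)): print(ray((260+u/4,230+v/4),d['K'],d['X'],.007))
```

```text
[0.47074114 0.27649582 0.007     ]
[0.55369074 0.28634734 0.007     ]
[0.3877904  0.26649988 0.007     ]
```

{"method": "play_rows", "body": {"motion": [{"slide": [0.15, 2.5, 1.7], "twist": [0, 0, -0.2]}, {"slide": [0, 0, 2.0], "twist": [0, 0, 0]}, {"slide": [0, 0, 0], "twist": [0, 0, 0]}]}}

```text
clock: 8.0
position: [0.4704, 0.2755, 0.0198]
eef_rot: [-0.0, 0.665, 0.747, 0.002]
ft_force: [-0.3, 0.2, -0.5]
finger_gap: 0.4
```

```bash
python3 plan.py 0.4707 0.2752 0.0015 1.689 lin .01
```

```text
t 8.0 p [0.4704 0.2755 0.0198] h 1.687 tilt [ 0.0021  0.0023 -1.    ] F [-0.3  0.2 -0.5] gap 0.4 rows 2
[{"slide": [-0.02, 0.01, 0.92], "twist": [0.13, -0.12, -0.06]}, {"slide": [-0.02, 0.01, 0.92], "twist": [0.0, 0.0, -0.06]}]
```

{"method": "play_rows", "body": {"motion": [{"slide": [0, 0, 0.9], "twist": [0.1, -0.1, 0]}, {"slide": [0, 0, 0.8], "twist": [0, 0, 0]}, {"slide": [0, 0, 0], "twist": [0, 0, 0]}]}}

```text
clock: 8.3
position: [0.4697, 0.2755, 0.0026]
eef_rot: [0.0, 0.665, 0.747, 0.0]
ft_force: [0.1, -1.1, -0.4]
finger_gap: 0.4
```

{"method": "play_rows", "body": {"motion": [{"slide": [0, 0, 0], "twist": [0, 0, 0]}, {"slide": [0, 0, 0], "twist": [0, 0, 0]}, {"slide": [0, 0, 0], "twist": [0, 0, 0]}, {"slide": [0, 0, 0], "twist": [0, 0, 0]}], "hand": 0, "newtons": 100}}

```text
clock: 8.7
position: [0.4694, 0.2757, 0.0038]
eef_rot: [0.0, 0.665, 0.747, 0.0]
ft_force: [-0.1, 0.4, -1.8]
finger_gap: 0.13
```

```bash
python3 plan.py 0.4707 0.2752 0.0015 1.689 lin .01
```

```text
t 8.7 p [0.4694 0.2757 0.0038] h 1.6876 tilt [ 1.e-03  5.e-04 -1.e+00] F [-0.1  0.4 -1.8] gap 0.13 rows 1
[{"slide": [-0.07, 0.12, 0.23], "twist": [0.06, -0.02, -0.08]}]
```

{"method": "play_rows", "body": {"motion": [{"slide": [0, 0, 0], "twist": [0, 0, 0]}, {"slide": [0, 0.1, 0.3], "twist": [0, 0, 0]}, {"slide": [0, 0, 0], "twist": [0, 0, 0]}], "hand": 0.3}}

```text
clock: 9.0
position: [0.4708, 0.276, 0.0011]
eef_rot: [0.0, 0.665, 0.747, 0.001]
ft_force: [0.4, 0.9, -0.5]
finger_gap: 0.302
```

{"method": "play_rows", "body": {"motion": [{"slide": [0, 0, 0], "twist": [0, 0, 0]}, {"slide": [0, 0, 0], "twist": [0, 0, 0]}, {"slide": [0, 0, 0], "twist": [0, 0, 0]}, {"slide": [0, 0, 0], "twist": [0, 0, 0]}], "hand": 0, "newtons": 110}}

```text
clock: 9.4
position: [0.4708, 0.2759, 0.0015]
eef_rot: [0.0, 0.665, 0.747, 0.001]
ft_force: [-1.0, -0.1, -0.2]
finger_gap: 0.13
```

```bash
python3 plan.py 0.47 0.2 0.26 1.689 lin
```

```text
t 9.4 p [0.4708 0.2759 0.0015] h 1.6876 tilt [ 2.e-03  9.e-04 -1.e+00] F [-1.  -0.1 -0.2] gap 0.13 rows 6
[{"slide": [-1.25, -0.15, -4.31], "twist": [0.12, -0.04, -0.01]}, {"slide": [-1.26, -0.16, -4.31], "twist": [0.0, 0.0, -0.01]}, {"slide": [-1.26, -0.16, -4.31], "twist": [0.0, 0.0, -0.01]}, {"slide": [-1.26, -0.16, -4.31], "twist": [0.0, 0.0, -0.01]}, {"slide": [-1.26, -0.16, -4.31], "twist": [0.0, 0.0, -0.01]}]
```

{"method": "play_rows", "body": {"motion": [{"slide": [0, 0, -3], "twist": [0, 0, 0]}, {"slide": [0, 0, -4.3], "twist": [0, 0, 0]}, {"slide": [0, 0, -4.5], "twist": [0, 0, 0]}, {"slide": [0, 0, -4.5], "twist": [0, 0, 0]}, {"slide": [0, 0, -4], "twist": [0, 0, 0]}]}}

```text
clock: 9.9
position: [0.4681, 0.2746, 0.2047]
eef_rot: [-0.003, 0.665, 0.747, -0.006]
ft_force: [0.1, -0.4, -2.7]
finger_gap: 0.126
```

```bash
python3 plan.py 0.452 -0.003 0.2 0.078
```

```text
t 9.9 p [0.4681 0.2746 0.2047] h 1.6873 tilt [-0.0112 -0.0048 -0.9999] F [ 0.1 -0.4 -2.7] gap 0.126 rows 12
[{"slide": [-2.52, 0.22, 0.05], "twist": [-0.66, 0.24, 7.68]}, {"slide": [-2.46, 0.43, 0.04], "twist": [0.0, 0.0, 7.68]}, {"slide": [-2.38, 0.63, 0.04], "twist": [0.0, 0.0, 7.68]}, {"slide": [-2.29, 0.82, 0.04], "twist": [0.0, 0.0, 7.68]}, {"slide": [-2.18, 1.0, 0.04], "twist": [0.0, 0.0, 7.68]}]
```

{"method": "play_rows", "body": {"motion": [{"slide": [-2.5, 0.2, 0], "twist": [-0.6, 0.2, 7.7]}, {"slide": [-2.5, 0.4, 0], "twist": [0, 0, 7.7]}, {"slide": [-2.4, 0.6, 0], "twist": [0, 0, 7.7]}, {"slide": [-2.3, 0.8, 0], "twist": [0, 0, 7.7]}, {"slide": [-2.2, 1.0, 0], "twist": [0, 0, 7.7]}]}}

```text
clock: 10.4
position: [0.4806, 0.1508, 0.2106]
eef_rot: [0.001, 0.878, 0.478, 0.005]
ft_force: [0.0, -0.4, -2.2]
finger_gap: 0.127
```

```bash
python3 plan.py 0.452 -0.003 0.2 0.078
```

```text
t 10.4 p [0.4806 0.1508 0.2106] h 0.9968 tilt [ 0.0094  0.0033 -0.9999] F [ 0.  -0.4 -2.2] gap 0.127 rows 7
[{"slide": [-2.01, 1.19, 0.14], "twist": [0.32, -0.47, 7.52]}, {"slide": [-1.88, 1.34, 0.15], "twist": [0.0, 0.0, 7.52]}, {"slide": [-1.74, 1.47, 0.15], "twist": [0.0, 0.0, 7.52]}, {"slide": [-1.59, 1.58, 0.15], "twist": [0.0, 0.0, 7.52]}, {"slide": [-1.44, 1.68, 0.15], "twist": [0.0, 0.0, 7.52]}]
```

{"method": "play_rows", "body": {"motion": [{"slide": [-2.0, 1.2, 0.1], "twist": [0.3, -0.5, 7.5]}, {"slide": [-1.9, 1.3, 0.1], "twist": [0, 0, 7.5]}, {"slide": [-1.7, 1.5, 0.1], "twist": [0, 0, 7.5]}, {"slide": [-1.6, 1.6, 0.1], "twist": [0, 0, 7.5]}, {"slide": [-1.4, 1.7, 0.1], "twist": [0, 0, 7.5]}]}}

```text
clock: 10.9
position: [0.4632, 0.0336, 0.2044]
eef_rot: [0.0, 0.988, 0.156, -0.001]
ft_force: [0.6, -0.7, -2.4]
finger_gap: 0.127
```

```bash
python3 plan.py 0.452 -0.003 0.2 0.078
```

```text
t 10.9 p [0.4632 0.0336 0.2044] h 0.3137 tilt [-2.6e-03 -8.0e-04 -1.0e+00] F [ 0.6 -0.7 -2.4] gap 0.127 rows 2
[{"slide": [-1.07, 1.6, 0.22], "twist": [0.01, 0.15, 6.75]}, {"slide": [-0.94, 1.65, 0.22], "twist": [0.0, 0.0, 6.75]}]
```

{"method": "play_rows", "body": {"motion": [{"slide": [-1.1, 1.6, 0.2], "twist": [0, 0.1, 6.7]}, {"slide": [-0.9, 1.6, 0.2], "twist": [0, 0, 6.6]}, {"slide": [0, 0, 0], "twist": [0, 0, 0]}]}}

```text
clock: 11.2
position: [0.4502, -0.0057, 0.1996]
eef_rot: [0.0, 0.999, 0.033, -0.001]
ft_force: [0.3, 0.8, -2.9]
finger_gap: 0.127
```

```bash
cat > look.py <<'E'
import sys
from h import *
tag=sys.argv[1]
out=[]
for n,(x,y) in (('side',(250,130)),('top',(240,180))):
    i,K,X=cam(n); np.savez(f'{n}{tag}.npz',i=i,K=K,X=X)
    im=i[:,:,::-1].copy(); out.append(cv2.resize(im[y:y+150,x:x+133],None,fx=3,fy=3,interpolation=cv2.INTER_CUBIC))
cv2.imwrite(f'pics/look{tag}.png',np.hstack(out))
E
python3 look.py 6; python3 plan.py 0.452 -0.003 0.2 0.078
```

```text
t 11.3 p [ 0.4509 -0.0044  0.1999] h 0.0715 tilt [-1.9e-03 -1.0e-04 -1.0e+00] F [-0.1  0.6 -2.6] gap 0.13 rows 1
[{"slide": [0.12, -0.14, -0.01], "twist": [-0.0, 0.11, -0.37]}]
```

View pics/look6.png

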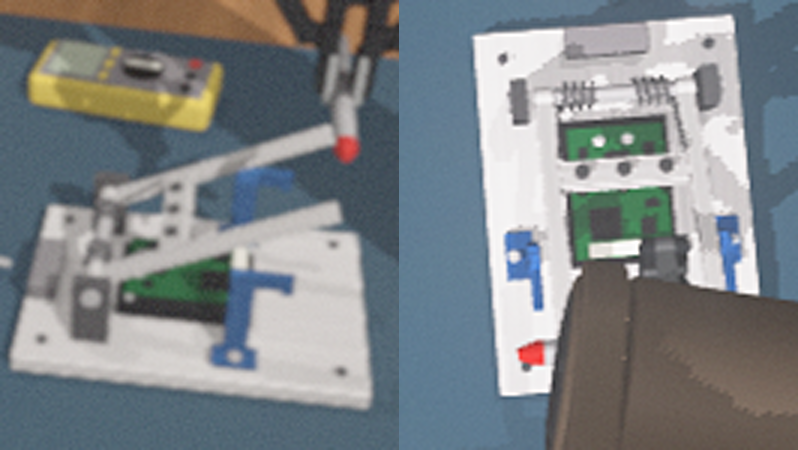

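Run:
```python
from h import *
for n,o in(('side',(250,130)),('top',(240,180))):
    d=np.load(n+'6.npz'); K,X=d['K'],d['X']
    for L in(.082,.072):
        q=proj([.4509-L*np.sin(.0715),-.0044+L*np.cos(.0715),.2054],K,X)[0]; print(n,L,q,(q-o)*3-(0 if n=='side' else -399)*np.array([1,0]))
```

```text
side 0.082 [364.95857153 182.07260135] [344.87571458 156.21780404]
side 0.072 [364.72243323 179.14565099] [344.16729969 147.43695296]
top 0.082 [278.26668566 297.7372581 ] [513.80005698 353.2117743 ]
top 0.072 [284.02803138 297.29404818] [531.08409415 351.88214454]
```

{"method": "play_rows", "body": {"motion": [{"slide": [0.4, -0.15, 1.5], "twist": [0, 0.1, -0.4]}, {"slide": [0, 0, 1.5], "twist": [0, 0, 0]}, {"slide": [0, 0, 0], "twist": [0, 0, 0]}], "newtons": 120}}

```text
clock: 11.6
position: [0.4558, -0.0008, 0.1696]
eef_rot: [0.0, 0.999, 0.044, 0.001]
ft_force: [0.0, -0.0, -2.2]
finger_gap: 0.123
```

```bash
python3 plan.py 0.455 -0.0026 0.13 0.078 lin .01
```

```text
t 11.6 p [ 0.4558 -0.0008  0.1696] h 0.0871 tilt [ 1.7e-03  1.0e-04 -1.0e+00] F [ 0.  -0.  -2.2] gap 0.123 rows 4
[{"slide": [-0.03, 0.04, 0.99], "twist": [0.0, -0.1, 0.13]}, {"slide": [-0.02, 0.04, 0.99], "twist": [0.0, 0.0, 0.13]}, {"slide": [-0.02, 0.04, 0.99], "twist": [0.0, 0.0, 0.13]}, {"slide": [-0.02, 0.04, 0.99], "twist": [0.0, 0.0, 0.13]}]
```

{"method": "play_rows", "body": {"motion": [{"slide": [-0.05, 0.1, 1.0], "twist": [0, 0, 0.4]}, {"slide": [0, 0.05, 1.0], "twist": [0, 0, 0]}, {"slide": [0, 0, 1.0], "twist": [0, 0, 0]}, {"slide": [0, 0, 1.0], "twist": [0, 0, 0]}, {"slide": [0, 0, 0], "twist": [0, 0, 0]}]}}

```text
clock: 12.1
position: [0.459, -0.0015, 0.1287]
eef_rot: [0.001, 0.999, 0.042, 0.005]
ft_force: [3.4, 0.4, 5.6]
finger_gap: 0.122
```

```bash
python3 look.py 7; python3 plan.py 0.455 -0.0026 0.1 0.078 lin .01
```

```text
t 12.2 p [ 0.4593 -0.0016  0.1297] h 0.084 tilt [ 1.080e-02 -9.000e-04 -9.999e-01] F [6.1 1.2 5.1] gap 0.12 rows 4
[{"slide": [-0.12, 0.02, 0.74], "twist": [0.11, -0.61, 0.09]}, {"slide": [-0.11, 0.02, 0.74], "twist": [0.0, 0.0, 0.09]}, {"slide": [-0.11, 0.02, 0.74], "twist": [0.0, 0.0, 0.09]}, {"slide": [-0.11, 0.02, 0.74], "twist": [0.0, 0.0, 0.09]}]
```

View pics/look7.png

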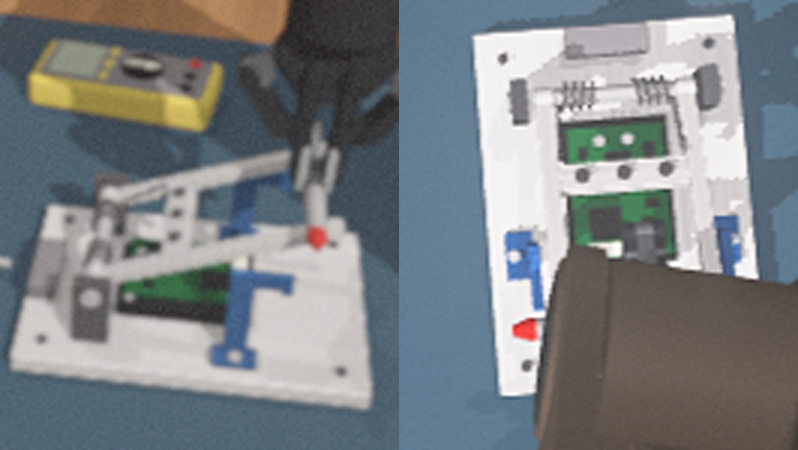

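{"method": "play_rows", "body": {"motion": [{"slide": [-0.3, 0, 0.8], "twist": [0.1, -0.7, 0.1]}, {"slide": [-0.2, 0, 0.8], "twist": [0, 0, 0.1]}, {"slide": [-0.2, 0, 0.8], "twist": [0, -0.2, 0.1]}]}}

```text
clock: 12.5
position: [0.4555, -0.0027, 0.1079]
eef_rot: [0.001, 0.999, 0.039, 0.002]
ft_force: [5.4, -0.6, 6.0]
finger_gap: 0.124
```

```bash
python3 plan.py 0.455 -0.0026 0.085 0.078 lin .01
```

```text
t 12.5 p [ 0.4555 -0.0027  0.1079] h 0.0786 tilt [ 0.0037 -0.0018 -1.    ] F [ 5.4 -0.6  6. ] gap 0.124 rows 3
[{"slide": [-0.02, -0.01, 0.76], "twist": [0.12, -0.2, 0.01]}, {"slide": [-0.01, -0.0, 0.76], "twist": [0.0, 0.0, 0.01]}, {"slide": [-0.01, -0.0, 0.76], "twist": [0.0, 0.0, 0.01]}]
```

{"method": "play_rows", "body": {"motion": [{"slide": [-0.1, 0, 0.8], "twist": [0.1, -0.3, 0]}, {"slide": [-0.1, 0, 0.8], "twist": [0, -0.1, 0]}, {"slide": [-0.1, 0, 0.8], "twist": [0, -0.1, 0]}, {"slide": [-0.1, 0, 0.2], "twist": [0, -0.1, 0]}]}}

```text
clock: 12.9
position: [0.4526, -0.0035, 0.0833]
eef_rot: [0.001, 0.999, 0.04, -0.001]
ft_force: [3.2, 0.3, 9.2]
finger_gap: 0.118
```

```bash
python3 look.py 8;python3 plan.py 0.455 -0.0026 0.065 0.078 lin .01
```

```text
t 13.0 p [ 0.4526 -0.0034  0.0836] h 0.0789 tilt [-0.0026 -0.0018 -1.    ] F [ 0.6 -0.   9.2] gap 0.122 rows 2
[{"slide": [0.12, -0.03, 0.93], "twist": [0.09, 0.16, 0.03]}, {"slide": [0.12, -0.03, 0.93], "twist": [0.0, 0.0, 0.03]}]
```

View pics/look8.png

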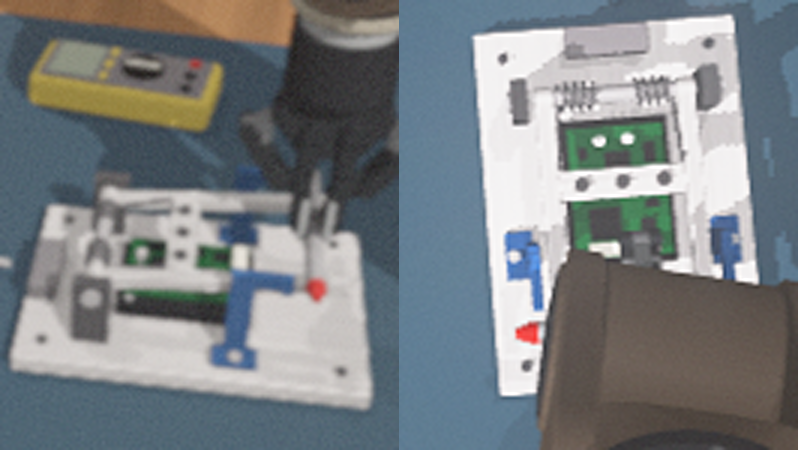

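{"method": "play_rows", "body": {"motion": [{"slide": [0, 0, 0.8], "twist": [0.1, 0, 0]}, {"slide": [0, 0, 0.8], "twist": [0, 0, 0]}, {"slide": [0, 0, 0.3], "twist": [0, 0, 0]}, {"slide": [0, 0, 0], "twist": [0, 0, 0]}]}}

```text
clock: 13.4
position: [0.4515, -0.0035, 0.0666]
eef_rot: [0.0, 0.999, 0.04, -0.002]
ft_force: [1.1, 1.7, 10.1]
finger_gap: 0.12
```

```bash
python3 look.py 9;python3 plan.py 0.455 -0.0026 0.0645 0.078 lin .01
```

```text
t 13.5 p [ 0.4516 -0.0035  0.0668] h 0.0795 tilt [-3.1e-03 -3.0e-04 -1.0e+00] F [ 0.   1.1 10.3] gap 0.129 rows 1
[{"slide": [0.35, -0.06, 0.23], "twist": [0.0, 0.18, 0.08]}]
```

View pics/look9.png

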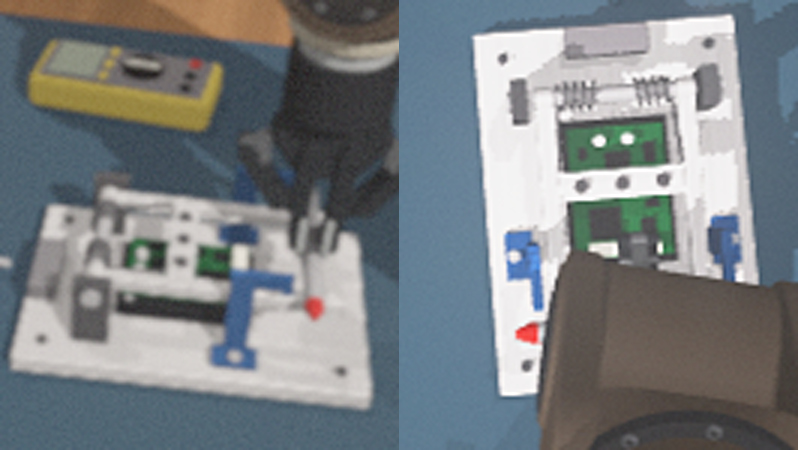

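Run:
```python
from h import *
i=np.load('side9.npz'); im=i['i'][:,:,::-1]; cv2.imwrite('pics/s9z.png',cv2.resize(im[200:260,310:380],None,fx=8,fy=8,interpolation=cv2.INTER_CUBIC))
for dz in(.0055,.0105):
  for L in(.082,.077,.072,0): print(dz,L,((proj([.4516-L*np.sin(.0795),-.0035+L*np.cos(.0795),.0668+dz],i['K'],i['X'])[0])-(310,200))*8)
```

```text
0.0055 0.082 [356.33360995 283.02318341]
0.0055 0.077 [355.72573785 270.36093925]
0.0055 0.072 [355.12370001 257.82022554]
0.0055 0 [347.05363721  89.7172569 ]
0.0105 0.082 [359.14729464 268.63924948]
0.0105 0.077 [358.52349013 255.99844895]
0.0105 0.072 [357.90569548 243.4794325 ]
0.0105 0 [349.62659687  75.7114345 ]
```

View pics/s9z.png

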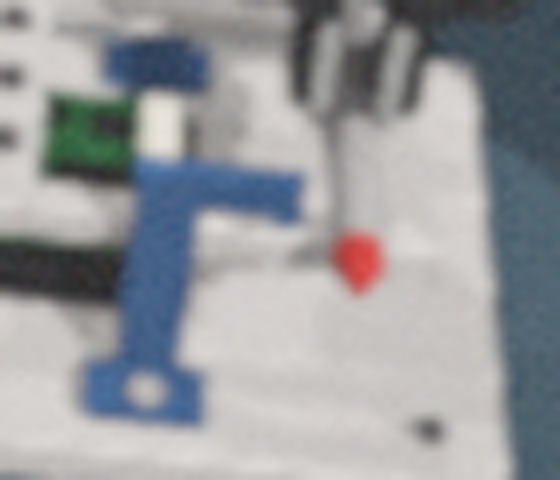

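{"method": "play_rows", "body": {"motion": [{"slide": [0, 0, 0.35], "twist": [0, 0.2, 0]}, {"slide": [0.8, 0, 0.05], "twist": [0, 0, 0]}, {"slide": [0, 0, 0.05], "twist": [0, 0, 0]}]}}

```text
clock: 13.8
position: [0.4581, -0.0027, 0.0641]
eef_rot: [-0.0, 0.999, 0.04, -0.001]
ft_force: [6.9, -0.4, 11.1]
finger_gap: 0.126
```

```bash
python3 plan.py 0.4828 -0.0004 0.0640 0.078 lin .01
```

```text
t 13.8 p [ 0.4581 -0.0027  0.0641] h 0.0798 tilt [-1.9e-03  1.0e-04 -1.0e+00] F [ 6.9 -0.4 11.1] gap 0.126 rows 3
[{"slide": [0.83, -0.01, 0.0], "twist": [-0.02, 0.11, 0.03]}, {"slide": [0.83, -0.01, 0.0], "twist": [0.0, 0.0, 0.03]}, {"slide": [0.83, -0.01, 0.0], "twist": [0.0, 0.0, 0.03]}]
```

{"method": "play_rows", "body": {"motion": [{"slide": [0.6, 0, 0.05], "twist": [0, 0, 0]}, {"slide": [0.6, 0, 0.05], "twist": [0, 0, 0]}, {"slide": [0, 0, 0], "twist": [0, 0, 0]}]}}

```text
clock: 14.1
position: [0.4667, -0.0014, 0.0646]
eef_rot: [-0.001, 0.999, 0.04, -0.005]
ft_force: [6.8, 3.0, 11.8]
finger_gap: 0.123
```

```bash
python3 look.py 10; python3 plan.py 0.4828 -0.0004 0.0640 0.078 lin .01
python3 - <<'E'
from h import *
i=np.load('side10.npz'); im=i['i'][:,:,::-1]; cv2.imwrite('pics/s10z.png',cv2.resize(im[200:260,310:380],None,fx=8,fy=8,interpolation=cv2.INTER_CUBIC))
E
```

```text
t 14.2 p [ 0.4667 -0.0014  0.0648] h 0.0806 tilt [-8.8e-03  6.0e-04 -1.0e+00] F [ 2.6  2.4 11.3] gap 0.126 rows 2
[{"slide": [0.81, 0.01, 0.03], "twist": [-0.08, 0.5, 0.07]}, {"slide": [0.81, 0.01, 0.04], "twist": [0.0, 0.0, 0.07]}]
```

View pics/s10z.png

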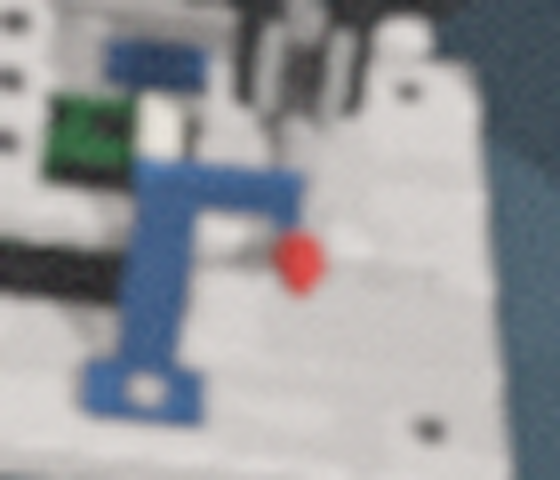

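{"method": "play_rows", "body": {"motion": [{"slide": [0.5, 0, 0.15], "twist": [0, 0.5, 0]}, {"slide": [0.5, 0, 0.1], "twist": [0, 0.1, 0]}, {"slide": [0.4, 0, 0.05], "twist": [0, 0.1, 0]}, {"slide": [0, 0, 0], "twist": [0, 0, 0]}]}}

```text
clock: 14.6
position: [0.4747, -0.0, 0.0637]
eef_rot: [-0.001, 0.999, 0.041, -0.005]
ft_force: [5.5, 1.9, 12.4]
finger_gap: 0.124
```

```bash
python3 look.py 11; python3 plan.py 0.4828 -0.0004 0.0640 0.078 lin .01
python3 - <<'E'
from h import *
i=np.load('side11.npz'); im=i['i'][:,:,::-1]; cv2.imwrite('pics/s11z.png',cv2.resize(im[200:260,310:380],None,fx=8,fy=8,interpolation=cv2.INTER_CUBIC))
E
```

```text
t 14.7 p [0.4747 0.     0.0639] h 0.0818 tilt [-0.0087  0.0024 -1.    ] F [ 0.3  1.6 12.6] gap 0.121 rows 1
[{"slide": [0.8, 0.11, -0.02], "twist": [-0.18, 0.49, 0.21]}]
```

View pics/s11z.png

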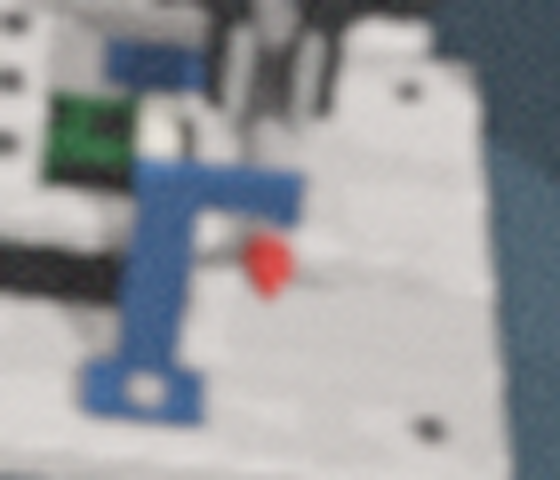

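{"method": "play_rows", "body": {"motion": [{"slide": [0.6, 0.1, 0.05], "twist": [0, 0.5, 0.2]}, {"slide": [0.5, 0, 0.05], "twist": [0, 0.1, 0]}, {"slide": [0.2, 0, 0], "twist": [0, 0.1, 0]}, {"slide": [0, 0, 0], "twist": [0, 0, 0]}]}}

```text
clock: 15.1
position: [0.4818, 0.0003, 0.0651]
eef_rot: [-0.002, 0.999, 0.04, -0.004]
ft_force: [1.8, 1.5, 12.6]
finger_gap: 0.12
```

```bash
python3 look.py 12; python3 plan.py 0.4828 -0.0004 0.0640 0.078 lin .01
python3 - <<'E'
from h import *
i=np.load('side12.npz'); im=i['i'][:,:,::-1]; cv2.imwrite('pics/s12z.png',cv2.resize(im[200:260,310:380],None,fx=8,fy=8,interpolation=cv2.INTER_CUBIC))
p,Y=np.array([.4828,-.0004,.075]),np.array([-np.sin(.078),np.cos(.078),0])
for L in(.082,.072): print((proj(p+L*Y,i['K'],i['X'])[0]-(310,200))*8)
E
```

```text
t 15.2 p [4.819e-01 4.000e-04 6.530e-02] h 0.0793 tilt [-0.0084  0.0041 -1.    ] F [-0.9  0.1 13.2] gap 0.122 rows 1
[{"slide": [0.08, 0.08, 0.13], "twist": [-0.27, 0.46, 0.07]}]
[235.72271629 264.60834925]
[235.72794149 239.6163577 ]
```

View pics/s12z.png

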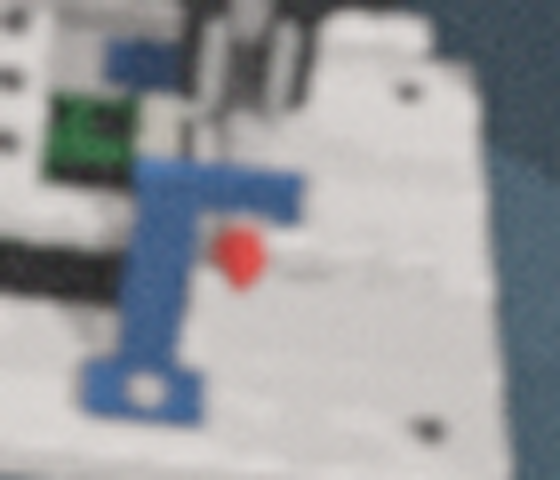

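{"method": "play_rows", "body": {"motion": [{"slide": [0.2, 0.05, 0.1], "twist": [-0.2, 0.5, 0]}, {"slide": [0.2, 0, 0.05], "twist": [0, 0.1, 0]}, {"slide": [0, 0, 0], "twist": [0, 0, 0]}]}}

```text
clock: 15.5
position: [0.4822, 0.0003, 0.0657]
eef_rot: [-0.001, 0.999, 0.04, -0.002]
ft_force: [3.0, 0.8, 12.5]
finger_gap: 0.123
```

```bash
python3 plan.py 0.4828 -0.0004 0.0640 0.078 lin .01
python3 - <<'E'
from h import *
from fit import T
i=np.load('side12.npz'); f=np.load('fx.npy')
for P in((-.041,.068,.06),(-.041,.068,.08),(-.041,.060,.06),(-.067,.068,.079),(-.067,.068,.094)): print(P,(proj(T(f,[P]),i['K'],i['X'])[0]-(310,200))*8)
E
```

```text
t 15.5 p [4.822e-01 3.000e-04 6.570e-02] h 0.0799 tilt [-0.0046  0.0017 -1.    ] F [ 3.   0.8 12.5] gap 0.123 rows 1
[{"slide": [0.05, 0.08, 0.17], "twist": [-0.12, 0.26, 0.11]}]
(-0.041, 0.068, 0.06) [194.95911316 268.71048795]
(-0.041, 0.068, 0.08) [203.60811009 211.8605253 ]
(-0.041, 0.06, 0.06) [195.26711997 249.15333496]
(-0.067, 0.068, 0.079) [302.7997659  224.65345401]
(-0.067, 0.068, 0.094) [310.61098422 180.92037135]
```

{"method": "play_rows", "body": {"motion": [{"slide": [0.4, 0.05, 0.15], "twist": [0, 0.3, 0]}, {"slide": [0.3, 0, 0.1], "twist": [0, 0.2, 0]}, {"slide": [0, 0, 0], "twist": [0, 0, 0]}]}}

```text
clock: 15.8
position: [0.4852, 0.0005, 0.0652]
eef_rot: [-0.001, 0.999, 0.04, -0.002]
ft_force: [4.2, 2.1, 14.1]
finger_gap: 0.124
```

```bash
python3 look.py 13; python3 plan.py 0.4828 -0.0004 0.0640 0.078 lin .01
python3 - <<'E'
from h import *
i=np.load('side13.npz'); im=i['i'][:,:,::-1]; cv2.imwrite('pics/s13z.png',cv2.resize(im[200:260,310:380],None,fx=8,fy=8,interpolation=cv2.INTER_CUBIC))
E
```

```text
t 15.9 p [0.4853 0.0005 0.0654] h 0.0807 tilt [-0.0034  0.0027 -1.    ] F [-1.5  0.5 13.4] gap 0.126 rows 1
[{"slide": [-0.25, 0.07, 0.14], "twist": [-0.17, 0.18, 0.16]}]
```

View pics/s13z.png

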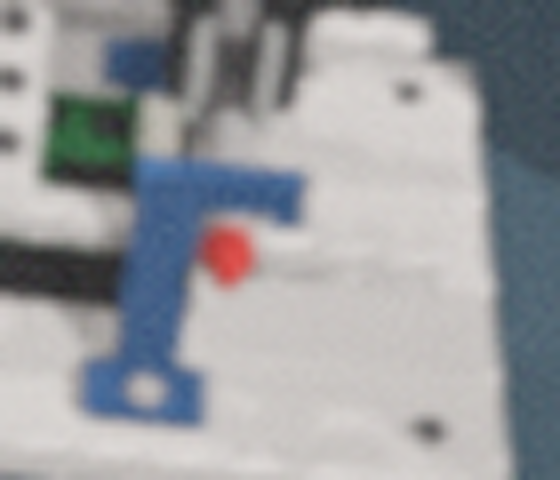

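{"method": "play_rows", "body": {"motion": [{"slide": [0, 0, -0.2], "twist": [0, 0.1, 0]}, {"slide": [0, 0, -0.2], "twist": [0, 0, 0]}, {"slide": [0, 0, 0], "twist": [0, 0, 0]}]}}

```text
clock: 16.2
position: [0.4853, 0.0005, 0.0699]
eef_rot: [-0.001, 0.999, 0.04, -0.0]
ft_force: [4.8, 1.8, -10.0]
finger_gap: 0.123
```

```bash
python3 plan.py 0.4853 -0.0004 0.0700 0.078 lin .01
```

```text
t 16.2 p [0.4853 0.0005 0.0699] h 0.0809 tilt [-0.0011  0.0028 -1.    ] F [  4.8   1.8 -10. ] gap 0.123 rows 1
[{"slide": [-0.01, 0.09, -0.01], "twist": [-0.16, 0.05, 0.17]}]
```

```bash
python3 look.py 14
python3 - <<'E'
from h import *
i=np.load('side14.npz'); im=i['i'][:,:,::-1]; cv2.imwrite('pics/s14z.png',cv2.resize(im[170:260,290:380],None,fx=6.5,fy=6.5,interpolation=cv2.INTER_CUBIC))
print(manip.state()['ft_force'],manip.state()['moment'])
E
```

```text
[ 4.85491398e+00 -1.71641078e-03 -9.69240916e+00] [-0.00166064 -0.89876777 -0.1029617 ]
```

View pics/s14z.png

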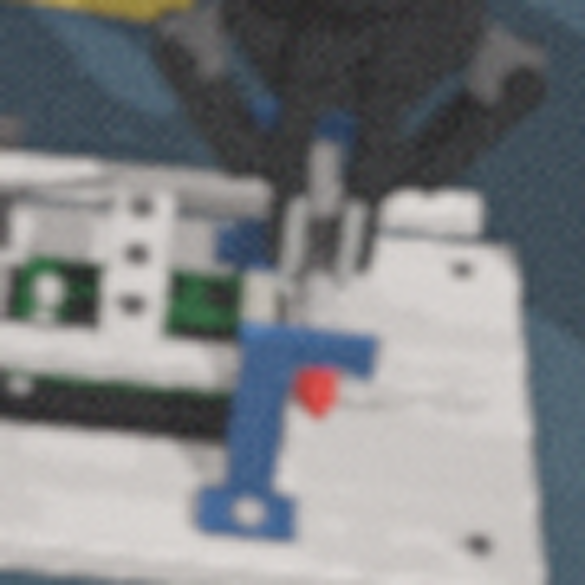

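View pics/look14.png

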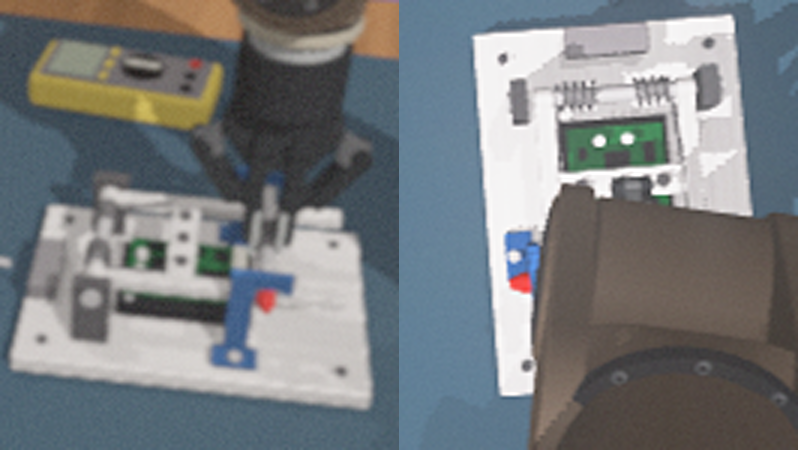

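{"method": "play_rows", "body": {"motion": [{"slide": [0, 0, 0.1], "twist": [0, 0, 0]}, {"slide": [0, 0, 0], "twist": [0, 0, 0]}]}}

```text
clock: 16.5
position: [0.4854, 0.0005, 0.0697]
eef_rot: [-0.001, 0.999, 0.04, -0.0]
ft_force: [2.1, 0.0, -0.2]
finger_gap: 0.123
```

{"method": "play_rows", "body": {"motion": [{"slide": [0, 0, 0], "twist": [0, 0, 0]}, {"slide": [0, 0, 0], "twist": [0, 0, 0]}, {"slide": [0, 0, 0], "twist": [0, 0, 0]}], "hand": 0.3, "newtons": 20}}

```text
clock: 16.8
position: [0.4838, 0.0006, 0.0697]
eef_rot: [-0.002, 0.999, 0.041, -0.002]
ft_force: [-0.8, 0.8, 0.4]
finger_gap: 0.301
```

```bash
python3 look.py 15
python3 - <<'E'
from h import *
i=np.load('side15.npz'); im=i['i'][:,:,::-1]; cv2.imwrite('pics/s15z.png',cv2.resize(im[170:260,290:380],None,fx=6.5,fy=6.5,interpolation=cv2.INTER_CUBIC))
print(manip.state())
E
```

```text
{'clock': 16.9, 'joints': array([-0.13669448,  0.54470846,  2.0512761 ,  0.00453079,  0.55004497,
       -0.22177397]), 'dq': array([ 1.02340205e-03,  4.79582680e-05, -3.24733564e-03,  1.67889548e-03,
       -1.45490224e-03,  2.51975779e-03]), 'joint_efforts': array([ 1.19807180e-03, -5.25825369e+01, -1.33389777e+01,  1.37561383e-04,
        3.84292344e-02, -8.94802815e-04]), 'position': array([0.48396229, 0.00056049, 0.06968667]), 'eef_rot': array([-0.00155648,  0.99917254,  0.04059457, -0.00197254]), 'ft_force': array([ 0.63645178, -0.28103847, -0.32287789]), 'moment': array([ 0.02377651, -0.04840378,  0.01137097]), 'finger_gap': 0.2994672968556701}
```

View pics/s15z.png

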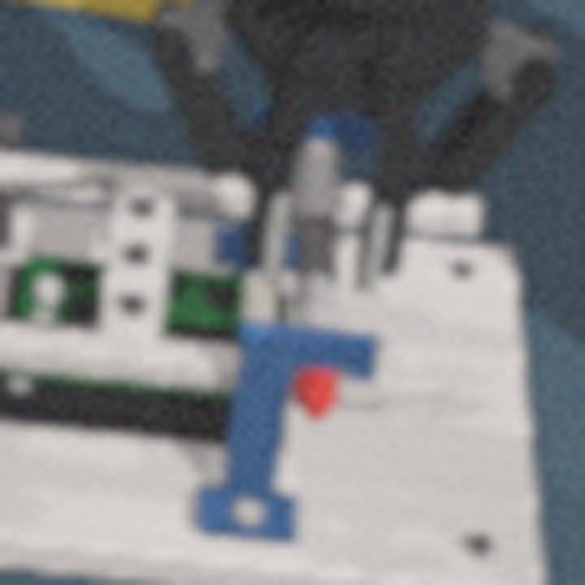

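{"method": "play_rows", "body": {"motion": [{"slide": [0, 0, -1], "twist": [0, 0, 0]}, {"slide": [0, 0, -2], "twist": [0, 0, 0]}, {"slide": [0, 0, -4], "twist": [0, 0, 0]}, {"slide": [0, 0, -4], "twist": [0, 0, 0]}, {"slide": [0, 0, -4], "twist": [0, 0, 0]}]}}

```text
clock: 17.4
position: [0.4821, 0.0003, 0.2226]
eef_rot: [-0.003, 0.999, 0.041, -0.008]
ft_force: [0.4, 0.4, 0.6]
finger_gap: 0.3
```

{"method": "play_rows", "body": {"motion": [{"slide": [-1, 4, -2], "twist": [0, 0, 0]}, {"slide": [-1, 4, -2], "twist": [0, 0, 0]}, {"slide": [0, 4.5, 0], "twist": [0, 0, 0]}, {"slide": [0, 4.5, 0], "twist": [0, 0, 0]}, {"slide": [0, 4.5, 0], "twist": [0, 0, 0]}]}}

```text
clock: 17.9
position: [0.4802, -0.2181, 0.2753]
eef_rot: [0.0, 0.999, 0.045, -0.001]
ft_force: [-0.5, 1.0, -0.4]
finger_gap: 0.301
```

```bash
python3 look.py 16
python3 - <<'E'
from h import *
from fit import T
f=np.load('fx.npy')
for n,(x,y,w,h) in(('side',(310,160,80,100)),('top',(265,235,100,75))):
    i=np.load(n+'16.npz'); im=i['i'][:,:,::-1]; cv2.imwrite(f'pics/{n}16z.png',cv2.resize(im[y:y+h,x:x+w],None,fx=6,fy=6,interpolation=cv2.INTER_CUBIC))
    for P in((-.05,.082,.075),(-.05,-.082,.075),(-.05,.018,.075),(-.05,-.018,.075)): print(n,P,(proj(T(f,[P]),i['K'],i['X'])[0]-(x,y))*6)
E
```

```text
side (-0.05, 0.082, 0.075) [176.7960649 438.3833581]
side (-0.05, -0.082, 0.075) [176.83297176 170.53826642]
side (-0.05, 0.018, 0.075) [176.81178012 324.33291545]
side (-0.05, -0.018, 0.075) [176.81983993 265.84023234]
top (-0.05, 0.082, 0.075) [ 68.55634942 242.76160453]
top (-0.05, -0.082, 0.075) [552.78222715 202.6126569 ]
top (-0.05, 0.018, 0.075) [257.8136528  227.06958576]
top (-0.05, -0.018, 0.075) [364.1069768  218.25641551]
```

View pics/side16z.png

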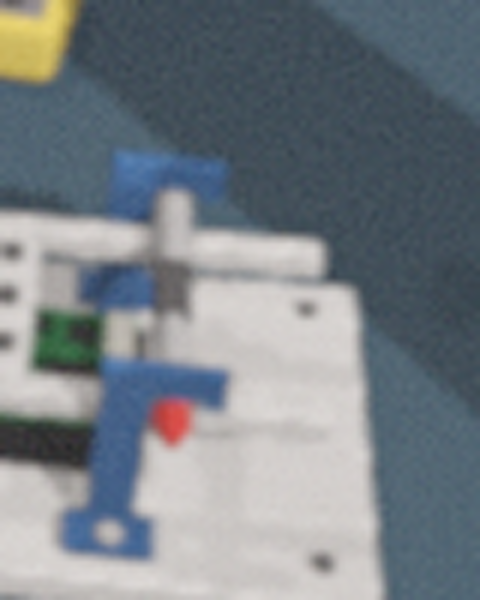

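View pics/top16z.png

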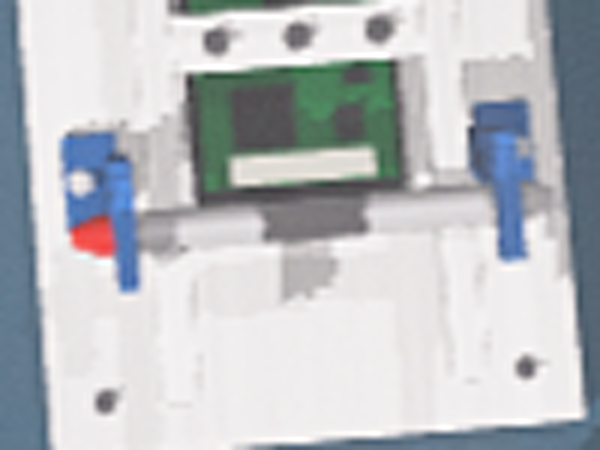

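```bash
python3 -c "
from plant import manip
s=manip.state();print(s['clock'],s['position'],s['ft_force'])
for n in('meter','reel','screwdriver'): print(n,[(round(r['conf'],2),r['box']) for r in manip.cut_out('side',n)][:1])
print(manip.finish_job())"
```

```text
18.0 [ 0.48057446 -0.22073444  0.27454384] [-1.45097114  0.20247674 -0.1453117 ]
meter [(0.69, [262.7, 144.6, 320.6, 171.6])]
reel [(0.67, [168.4, 242.2, 199.0, 275.9])]
screwdriver [(0.7, [184.0, 201.2, 253.5, 218.9])]
the job is handed in; nothing more can be done
None
```

The bar is locked under both hooks and is holding the bracket down by itself. I handed the job in at about 18 s; it reports no verdict, so everything below comes from my own checks.

**What I did:** I drew the bar from the rack by its red end, laid it on the desk and gripped it again at its square middle. I turned it across the fixture and pressed the bracket down about 28–31 mm on the -x side of the seat. Then I moved it +x under the noses, let it rise into the pockets, opened the fingers and backed away.

**Last checks:**
- **Bar in the hooks:** the pictures show it in both pockets with an end sticking out past each hook. Its slope matches the fixture within about 0.01 rad.
- **Load:** the spring load went over to the hooks as the bar rose. The vertical force at the wrist went from +13 N to about 0 before I released it.
- **Bracket:** the arms look level. I did not measure the angle.
- **Robot:** it is clear, at about 0.27 m height and off to the side.
- **Meter, reel and screwdriver:** the meter and reel boxes are within about 4 px of the start. The screwdriver's box came back about 12 px longer at its blade end, against the fixture. I take that as detector noise, because the handle end moved only about 2 px, but I did not check it further.

**What disagreed:** both the bar and the hooks show about 1 px (2 mm) further towards +x than my fitted fixture pose. I took that as calibration error and lined the bar up with the hooks as seen.

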